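Charge the wax melter through its chute gate

ROBOT

A 7-joint arm with a two-finger parallel gripper is mounted at the origin on the work surface. World frame = base frame: x ahead of the robot, y to its left, z up, the work surface at z = 0. Lengths are in mm, angles in rad, forces in N, time in s.
With the tool pointing down it reaches from about 400 to 900 mm from the base axis. Payload 5.5 kg.
Tool frame: the origin (TCP) lies between the finger pads; the fingertips stand 11 mm ahead of it and the grasp point (between the pads) lies 8 mm behind it; z points along the fingers, y is the line along which they close (so a half turn about z gives the same grasp; the last joint's range is limited). The gripper opens to 85 mm and grips with 20 to 120 N. Pads are 22 mm wide; open, the fingers measure 114 mm over their backs; the gripper's body (76 mm by 85 mm) begins 54 mm behind the grasp point. The pads swing forward as they close: fully open they stand 13 mm farther back than shut.
Start: joints at [1.401, 0.501, -0.427, 1.55, 0.221, 1.138, -0.21], TCP at [272.65, -590.052, 242.31] pointing down, gripper open.
Joint ranges: [-2.88, 2.88], [-0.31, 2.03], [-1.54, 1.56], [0.2, 2.42], [-1.41, 4.55], [0.19, 2.02], [-2.57, 2.57]. Speed limits (rad/s): [2.57, 2.57, 3.14, 3.14, 3.14, 3.14, 3.14].

INTERFACE

Orientations are given as a unit quaternion [x, y, z, w].
In Python, from bench import r, viewer, job gives the robot as it stands.
- The arm moves only by the tool jog_arm, never from a script. Its argument "increments" is a list of rows, each a list of 5 numbers: the shift along the tool's x, y, z in cm, then the turn about the tool's z in degrees, then the opening, from 0 (shut) to 1 (fully open). A call has 1 to 20 rows; each row is the pose to reach, as a shift and turn from the pose commanded when the call began, along the tool's axes at that moment; what a row does not reach only later rows make up. A row lasts 1/12 s, in which the tool goes at most 41.7 mm and 7.16 degrees, less where a joint would pass 70% of its speed; a pose out of reach is approached as far as the arm can. A call with a gripper value outside its range is refused whole. The fingers move at their own pace and stop on an object; the grip force is fixed at half the most. Time passes only in rows, so rows that repeat a pose let the fingers close. It gives the time, the measured TCP pose, the force, the opening and the grip force at its end, in the units of the state.
- r.state(): the state, without advancing time (a new reading comes with each control period).
- viewer.capture(name): name is "scene" or "top"; returns the picture (400x640x3 uint8, red, green, blue); there is no depth.
- viewer.get_calibration(name): a dict with "camera_matrix" (3x3 intrinsics, pixels), "cam_to_world" (4x4, takes a point from camera to world coordinates). Camera axes: x right, y down, z forward; pixel columns grow to the right and rows downward; lengths in mm; the calibration is good to about 2 mm. A picture is of the moment at which its call begins. get_calibration takes no time and is no camera call.
- job.hand_in(): hands the job in; it is judged then, once.
The state is a dict: "t": time; "joints": joint angles; "dq": joint speeds; "joint_efforts": joint torques, N m; "position": TCP position; "orientation": TCP orientation; "force": force on the tool from outside, world axes, zero at the start; "ft_torque": the same for the moment, N m; "gripper_width": finger opening in mm; "grasp_force": force on a finger pad.
Only numpy, scipy, OpenCV 4.12 (cv2) and the standard library are available. Lean on these libraries where they do the work, as an engineer would, in place of code of your own. Each camera call takes 0.05 s, during which the arm holds its last target. There are 200 camera calls.

TASK

Charge the wax melter: swing its chute gate fully closed, load every ivory wax piece lying on the table into the drop cup, then hold the cup over the chute and press its release tab on the chute's rim so that the bottom opens and the whole charge drops onto the closed gate. With the cup lifted clear, turn the gate handle fully open so that all the wax falls into the pot, then turn it fully closed again; finish with the drop cup standing upright on its cork mat. Leave all the other things on the table where they are.

Things in the scene. Friction and masses are not known exactly. Their poses are not given: they have to be found in the camera images.
- melter: Wax melter, fixed: a square steel pot, 156 mm outside, 136 mm inside, inner floor 14 mm and rim 74 mm above the table, with a clear feed chute above it on the same axis and a gate plate between them. Origin at the centre of the underside, on the table; x and y along the sides of pot and chute, z up
- chute_mouth (a point): Centre of the chute's open top, 180 mm above the table. Straight square chute of clear plastic, 110 mm inside, walls 5 mm thick, from 86 to 180 mm above the table, open above and below; the gate plate (top face 81 mm above the table) closes its bottom. A steel bracket (look only) stands on its melter -y side, outer face 73 mm from the axis, top at 180 mm
- gate_pivot (a point): On the upright pivot axis of the gate, at x = 70, y = 70 mm of the melter's frame, 201 mm above the table, at the root of the handle bar
- gate (a joint): Angle of gate plate and handle about the upright pivot: 0 = fully closed (stop), 1.571 = fully open (stop), a quarter turn clockwise seen from above; stays where left (friction 0.12 N m). The handle bar (16 mm wide, 197 to 205 mm above the table) points to the melter's +y at 0, to its +x at 1.571; open, the plate lies clear of the chute on its +y side
- gate_knob (a point): Centre of the upright black round knob on the end of the gate handle, 70 mm from the pivot: 18 mm diameter, 40 mm long, from 205 to 245 mm above the table; this point is at 225 mm
- mat: Cork mat, fixed, 130 x 130 x 6 mm, on which the drop cup belongs. Origin at the centre of its underside
- cup: Drop cup, loose, 0.31 kg: open square aluminium cup, 70 mm outside, 64 mm inside, 85 mm tall, standing on the lower edges of its two x-side walls. Origin at the centre of its foot, z up. A black grip plate rises from its -y wall. Its bottom is a sprung steel flap 10 to 13 mm above the foot, hinged along the +y wall at y = 35 mm
- cup_grip (a point): Where to grip the cup: on its upright black grip plate, 40 mm wide along the cup's x, 12 mm thick along its y, standing at y = -41 mm and rising 40 mm above the rim to 125 mm above the foot; this point is mid-thickness, 108 mm above the foot
- cup_flap (a joint): Angle of the bottom flap: 0 = shut, held by a 0.06 N m spring even when loaded; up to 1.2 rad, its -y edge swinging down; shuts itself. Pushing the tab up (3 to 5 N) opens it: lowering the cup into the chute, centred, sides parallel, lays the tab on the rim when the foot is 10 mm below rim height; 25 to 30 mm further down it is open about 0.9 rad
- cup_tab (a point): Release tab of the drop cup: the flap's extension past its hinge, 36 mm wide, 3 mm thick, reaching 42 mm out from the cup's +y wall near the foot (to y = 77 mm); this point is 32 mm out, on its mid-thickness
- wax1: Ivory wax piece, loose, 13 g: truncated cone, 28 mm diameter at the base, 22 mm at the top, 22 mm tall. Origin at the centre of its base, z towards its top; it may come to lie on its side. Absent (None) in some starts
- wax2: Ivory wax piece, loose, 13 g: truncated cone, 28 mm diameter at the base, 22 mm at the top, 22 mm tall. Origin at the centre of its base, z towards its top; it may come to lie on its side. Absent (None) in some starts
- wax3: Ivory wax piece, loose, 13 g: truncated cone, 28 mm diameter at the base, 22 mm at the top, 22 mm tall. Origin at the centre of its base, z towards its top; it may come to lie on its side. Absent (None) in some starts
- wax4: Ivory wax piece, loose, 13 g: truncated cone, 28 mm diameter at the base, 22 mm at the top, 22 mm tall. Origin at the centre of its base, z towards its top; it may come to lie on its side. Absent (None) in some starts
- wax5: Ivory wax piece, loose, 13 g: truncated cone, 28 mm diameter at the base, 22 mm at the top, 22 mm tall. Origin at the centre of its base, z towards its top; it may come to lie on its side. Absent (None) in some starts
- wax6: Ivory wax piece, loose, 13 g: truncated cone, 28 mm diameter at the base, 22 mm at the top, 22 mm tall. Origin at the centre of its base, z towards its top; it may come to lie on its side. Absent (None) in some starts
- pillar_a: Pillar candle to be left alone, 70 mm diameter, 75 mm tall. Origin at the centre of its underside
- pillar_b: Pillar candle to be left alone, 76 mm diameter, 95 mm tall. Origin at the centre of its underside
- tealight: Tea light in an aluminium shell to be left alone, 40 mm diameter, 16 mm tall. Origin at the centre of its underside
- ink_a: Dropper bottle of ink to be left alone, 27 mm diameter, 70 mm tall. Origin at the centre of its underside
- ink_b: Dropper bottle of ink to be left alone, 27 mm diameter, 70 mm tall. Origin at the centre of its underside
- stamp: Ink applicator to be left alone: wooden block 60 x 40 mm with a knob, 62 mm tall. Origin at the centre of its underside
- tin: Open aluminium candle tin to be left alone, 72 mm diameter, 50 mm tall. Origin at the centre of its underside

How it is judged (in metres and radians):
On the way, in this order (a step that is already met when the one before it is completed fails the run):
1. all the wax pieces are in the drop cup together (x of wax1 in the frame of cup between -0.034 and 0.034 m and y of wax1 in the frame of cup between -0.034 and 0.034 m and z of wax1 in the frame of cup between 0.005 and 0.085 m and x of wax2 in the frame of cup between -0.034 and 0.034 m and y of wax2 in the frame of cup between -0.034 and 0.034 m and z of wax2 in the frame of cup between 0.005 and 0.085 m and x of wax3 in the frame of cup between -0.034 and 0.034 m and y of wax3 in the frame of cup between -0.034 and 0.034 m and z of wax3 in the frame of cup between 0.005 and 0.085 m and x of wax4 in the frame of cup between -0.034 and 0.034 m and y of wax4 in the frame of cup between -0.034 and 0.034 m and z of wax4 in the frame of cup between 0.005 and 0.085 m and x of wax5 in the frame of cup between -0.034 and 0.034 m and y of wax5 in the frame of cup between -0.034 and 0.034 m and z of wax5 in the frame of cup between 0.005 and 0.085 m and x of wax6 in the frame of cup between -0.034 and 0.034 m and y of wax6 in the frame of cup between -0.034 and 0.034 m and z of wax6 in the frame of cup between 0.005 and 0.085 m), for 0.2 s.
2. the cup's flap is opened while the cup is over the chute and the gate is closed (value of joint cup_flap above 0.3 rad and horizontal distance between cup and melter below 0.035 m and z of cup in the frame of melter between 0.11 and 0.19 m and value of joint gate below 0.1 rad).
3. all the wax lies in the chute on the closed gate and the cup is lifted out of the chute (x of wax1 in the frame of melter between -0.058 and 0.058 m and y of wax1 in the frame of melter between -0.058 and 0.058 m and z of wax1 in the frame of melter between 0.076 and 0.17 m and x of wax2 in the frame of melter between -0.058 and 0.058 m and y of wax2 in the frame of melter between -0.058 and 0.058 m and z of wax2 in the frame of melter between 0.076 and 0.17 m and x of wax3 in the frame of melter between -0.058 and 0.058 m and y of wax3 in the frame of melter between -0.058 and 0.058 m and z of wax3 in the frame of melter between 0.076 and 0.17 m and x of wax4 in the frame of melter between -0.058 and 0.058 m and y of wax4 in the frame of melter between -0.058 and 0.058 m and z of wax4 in the frame of melter between 0.076 and 0.17 m and x of wax5 in the frame of melter between -0.058 and 0.058 m and y of wax5 in the frame of melter between -0.058 and 0.058 m and z of wax5 in the frame of melter between 0.076 and 0.17 m and x of wax6 in the frame of melter between -0.058 and 0.058 m and y of wax6 in the frame of melter between -0.058 and 0.058 m and z of wax6 in the frame of melter between 0.076 and 0.17 m and value of joint gate below 0.1 rad and (z of cup in the frame of melter above 0.172 m or horizontal distance between cup and melter above 0.12 m)), for 0.2 s.
4. the gate is fully open and all the wax is down in the pot (x of wax1 in the frame of melter between -0.07 and 0.07 m and y of wax1 in the frame of melter between -0.07 and 0.07 m and z of wax1 in the frame of melter between 0 and 0.07 m and x of wax2 in the frame of melter between -0.07 and 0.07 m and y of wax2 in the frame of melter between -0.07 and 0.07 m and z of wax2 in the frame of melter between 0 and 0.07 m and x of wax3 in the frame of melter between -0.07 and 0.07 m and y of wax3 in the frame of melter between -0.07 and 0.07 m and z of wax3 in the frame of melter between 0 and 0.07 m and x of wax4 in the frame of melter between -0.07 and 0.07 m and y of wax4 in the frame of melter between -0.07 and 0.07 m and z of wax4 in the frame of melter between 0 and 0.07 m and x of wax5 in the frame of melter between -0.07 and 0.07 m and y of wax5 in the frame of melter between -0.07 and 0.07 m and z of wax5 in the frame of melter between 0 and 0.07 m and x of wax6 in the frame of melter between -0.07 and 0.07 m and y of wax6 in the frame of melter between -0.07 and 0.07 m and z of wax6 in the frame of melter between 0 and 0.07 m and value of joint gate above 1.4 rad), for 0.2 s.
At the end, for the whole second after the job is handed in: All wax pieces present are in the pot, the gate is within 0.1 rad of fully closed, and the drop cup stands at rest, upright within 0.1 rad, on the cork mat (its centre within 60 mm of the mat's middle along each side) with its flap shut (x of wax1 in the frame of melter between -0.07 and 0.07 m and y of wax1 in the frame of melter between -0.07 and 0.07 m and z of wax1 in the frame of melter between 0 and 0.07 m and x of wax2 in the frame of melter between -0.07 and 0.07 m and y of wax2 in the frame of melter between -0.07 and 0.07 m and z of wax2 in the frame of melter between 0 and 0.07 m and x of wax3 in the frame of melter between -0.07 and 0.07 m and y of wax3 in the frame of melter between -0.07 and 0.07 m and z of wax3 in the frame of melter between 0 and 0.07 m and x of wax4 in the frame of melter between -0.07 and 0.07 m and y of wax4 in the frame of melter between -0.07 and 0.07 m and z of wax4 in the frame of melter between 0 and 0.07 m and x of wax5 in the frame of melter between -0.07 and 0.07 m and y of wax5 in the frame of melter between -0.07 and 0.07 m and z of wax5 in the frame of melter between 0 and 0.07 m and x of wax6 in the frame of melter between -0.07 and 0.07 m and y of wax6 in the frame of melter between -0.07 and 0.07 m and z of wax6 in the frame of melter between 0 and 0.07 m and value of joint each of gate, cup_flap below 0.1 rad and x of cup in the frame of mat between -0.06 and 0.06 m and y of cup in the frame of mat between -0.06 and 0.06 m and z of cup in the frame of mat between 0.003 and 0.01 m and angle between cup's own z axis and vertical below 0.1 rad and linear speed of cup below 0.03 m/s); the robot touches nothing.
It fails at once if one of the other things on the table is moved more than 50 mm or knocked over (distance of any of pillar_a, pillar_b, tealight, ink_a, ink_b, stamp, tin from where it was at the start of the episode above 0.05 m or angle between any of pillar_a, pillar_b, tealight, ink_a, ink_b, stamp, tin's own z axis and vertical above 0.7 rad).
Of wax1, wax2, wax3, wax4, wax5, wax6 only 4 to 6 are there at a start; the rules pass over those that are not, and their reading is None.
At some moment in a run one of wax1, wax2, wax3, wax4, wax5, wax6 may be knocked a few centimetres aside while the robot is not near it.
It also fails if it takes over 210 s, if anything falls off the work surface, if the arm or the gripper's body presses on something with over 40 N, if the wrist force passes 120 N, or if a joint passes its speed limit or range.

## Working session

There is one attempt and no reset: what is moved stays moved. The work goes in short steps, Python scripts to look and compute and a tool call to move; the robot and the scene stay as the last step left them, time stands still between calls to the robot, and variables do not carry over. Pictures are saved under pics/ and viewed, at most 14 in all, crops included, and the job is handed in when it is done.

Besides the shell and the picture viewer there is one more tool, called after "Emit:" as name(argument=value, ...), one argument or row to a line, values as JSON. jog_arm: Moves the arm, as the interface text tells. Its arguments: {"type":"object","properties":{"increments":{"type":"array","items":{"type":"array","items":{"type":"number"}}}},"required":["increments"]}

```bash
mkdir -p pics; ls
python3 - <<'E'
from bench import r, viewer, job
import cv2
for n in("scene","top"):
    im=viewer.capture(n); cv2.imwrite(f"pics/{n}0.png",cv2.resize(im[:,:,::-1],None,fx=1.25,fy=1.25,interpolation=cv2.INTER_CUBIC))
    c=viewer.get_calibration(n); print(n,c)
print(r.state())
E
```

```text
pics
scene {'camera_matrix': array([[513.19250903,   0.        , 321.6775128 ],
       [  0.        , 513.19250903, 198.02378587],
       [  0.        ,   0.        ,   1.        ]]), 'cam_to_world': array([[ 8.48524799e-01,  4.38484072e-01, -2.96204969e-01,
         9.80610064e+02],
       [ 5.29047883e-01, -6.91690867e-01,  4.91601548e-01,
        -6.60218630e+02],
       [ 1.06771765e-02, -5.73842717e-01, -8.18895924e-01,
         1.17798244e+03],
       [ 0.00000000e+00,  0.00000000e+00,  0.00000000e+00,
         1.00000000e+00]])}
top {'camera_matrix': array([[373.99376794,   0.        , 312.78497602],
       [  0.        , 373.99376794, 199.22013595],
       [  0.        ,   0.        ,   1.        ]]), 'cam_to_world': array([[-2.66348682e-02, -9.72727112e-01,  2.30418205e-01,
         3.84209140e+02],
       [-9.99636274e-01,  2.49417734e-02, -1.02580488e-02,
        -3.54340112e+01],
       [ 4.23124354e-03, -2.30607618e-01, -9.73037627e-01,
         1.06984440e+03],
       [ 0.00000000e+00,  0.00000000e+00,  0.00000000e+00,
         1.00000000e+00]])}
{'t': 0.1, 'joints': array([ 1.40121985,  0.50177079, -0.42679759,  1.55134119,  0.2207786 ,
        1.13827985, -0.21034637]), 'dq': array([-7.07892543e-04, -2.60150668e-03, -1.52592392e-04, -2.06688040e-03,
        6.04823824e-05, -1.25129843e-03, -3.66820518e-04]), 'joint_efforts': array([-1.13252940e-02, -5.70798755e+01, -5.83930761e+00, -2.81742954e+01,
        1.03546941e-02,  5.52070866e-03, -3.94810627e-05]), 'position': array([ 272.31999231, -589.54448795,  241.3534593 ]), 'orientation': array([ 9.76680679e-01,  2.14695326e-01, -1.46634481e-04, -8.63859834e-04]), 'force': array([ 0.11016862, -0.13372295, -0.32311025]), 'ft_torque': array([-0.02991646, -0.01507622,  0.02729452]), 'grasp_force': 0.0, 'gripper_width': 85.2916467259615}
```

View pics/scene0.png

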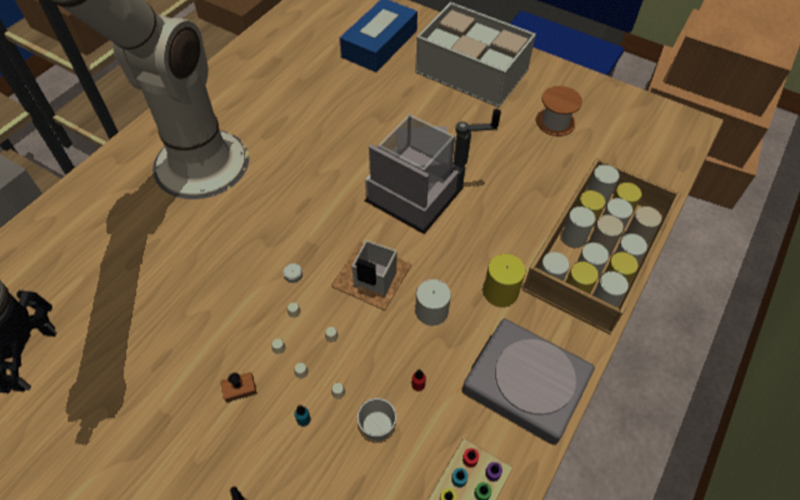

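View pics/top0.png

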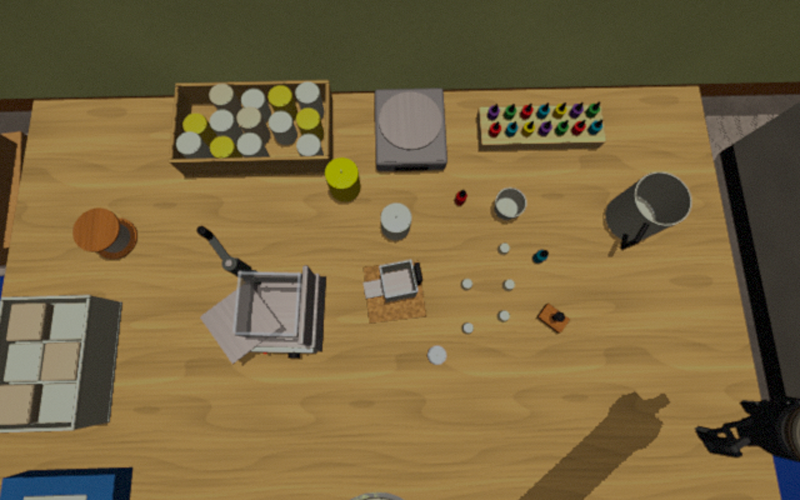

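Five wax pieces show in the top view at about (504,248), (467,284), (508,284), (504,316) and (468,328). The tealight is at (437,355), the cup at (398,281) and the chute at (272,305). The gate handle runs from (235,265) to (203,232), about half open. Next I zoom in and segment.

```bash
cat > h.py <<'E'
import numpy as np, cv2
from bench import r, viewer, job
C={n:viewer.get_calibration(n) for n in("scene","top")}
def ray(n,u,v):
    K,T=C[n]["camera_matrix"],C[n]["cam_to_world"]
    d=T[:3,:3]@np.linalg.solve(K,[u,v,1.]); return T[:3,3],d
def plane(n,u,v,z):
    o,d=ray(n,u,v); return o+d*(z-o[2])/d[2]
def proj(n,p):
    K,T=C[n]["camera_matrix"],C[n]["cam_to_world"]
    q=K@(T[:3,:3].T@(np.asarray(p,float)-T[:3,3])); return q[:2]/q[2]
def tri(a,b):
    A=[];y=[]
    for n,uv in(("scene",a),("top",b)):
        o,d=ray(n,*uv); d=d/np.linalg.norm(d); P=np.eye(3)-np.outer(d,d); A.append(P); y.append(P@o)
    return np.linalg.lstsq(np.vstack(A),np.hstack(y),rcond=None)[0]
def blobs(im,lo=20,hi=400):
    h=cv2.cvtColor(im,cv2.COLOR_RGB2HSV); m=((h[...,1]<75)&(h[...,2]>150)).astype('uint8')
    n,l,s,c=cv2.connectedComponentsWithStats(m); return [(c[i],s[i,4]) for i in range(1,n) if lo<s[i,4]<hi]
def wax(z=11,verbose=True):
    out={}
    for n in("scene","top"):
        im=viewer.capture(n); out[n]=[(np.round(plane(n,*c,z)[:2],1),int(a)) for c,a in blobs(im)]
        if verbose: print(n,[(p.tolist(),a) for p,a in out[n] if 300<p[0]<800 and -500<p[1]<300])
    return out
def crop(n,im,x,y,w,h,f):
    return cv2.resize(im[y:y+h,x:x+w,::-1],None,fx=f,fy=f,interpolation=cv2.INTER_CUBIC)
E
python3 - <<'E'
from h import *
wax()
im=viewer.capture("top"); a=crop("top",im,150,175,200,120,4)
cv2.imwrite("pics/t1.png",a)
im=viewer.capture("scene"); a=crop("scene",im,260,80,150,170,3.5)
cv2.imwrite("pics/s1.png",a)
E
```

```text
scene [([387.8, -137.8], 112), ([444.1, -209.0], 42), ([544.4, -212.8], 45), ([469.2, -292.1], 47), ([539.9, -310.2], 50), ([626.1, -305.2], 50), ([730.5, -324.8], 303)]
top [([731.8, -325.1], 162), ([632.8, -311.9], 36), ([502.8, 157.2], 120), ([585.4, 207.1], 46), ([554.6, -56.8], 382), ([551.5, -219.0], 39), ([544.7, -1.1], 152), ([546.8, -316.2], 37), ([558.0, 201.2], 44), ([475.7, -298.5], 40), ([451.0, -215.5], 39), ([418.4, 200.5], 225), ([393.3, -143.0], 160)]
```

View pics/t1.png

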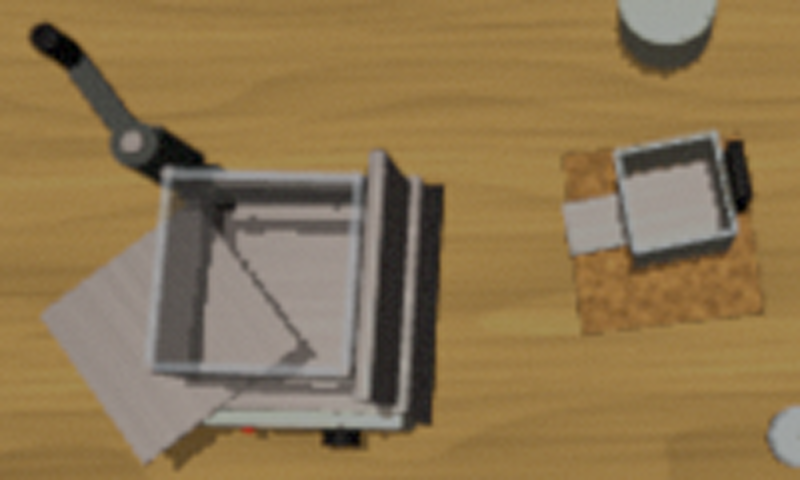

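View pics/s1.png

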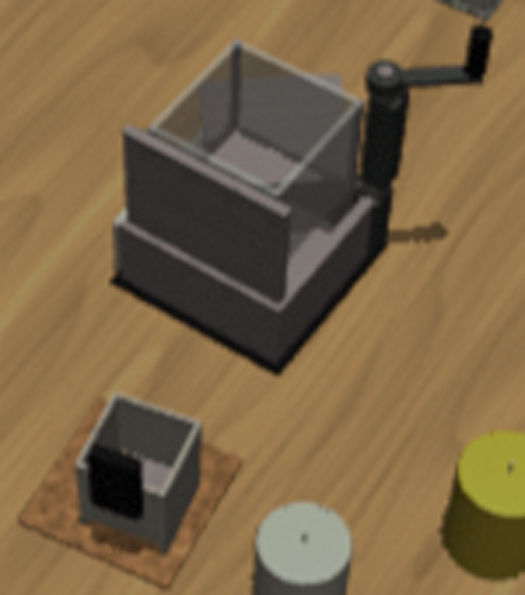

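Both crops are clear. In the top crop the chute rim corners are about (163,170), (362,174), (353,376), (148,371), the pivot cap (130,142), the knob (45,38), and the cup rim corners (614,150), (716,133), (737,236), (630,258). In the scene crop the chute is at (238,43), (362,103), (280,190), (150,130), the pivot (384,73) and the knob (480,30).

Run:
```python
from h import *
np.set_printoptions(precision=1,suppress=True)
t=lambda u,v:(150+u/4,175+v/4); s=lambda u,v:(260+u/3.5,80+v/3.5)
def show(name,tt,ss,z):
    T=np.array([plane("top",*t(*p),z)[:2] for p in tt]); S=np.array([plane("scene",*s(*p),z)[:2] for p in ss])
    print(name,"top",T.mean(0),T.tolist() and T,"scene",S.mean(0),S)
    if len(T)==4:
      for Q in(T,S): print(" sides",np.linalg.norm(Q-np.roll(Q,-1,0),axis=1),"yaw",np.degrees(np.arctan2(*(-(Q[1]-Q[0])[[0,1]]*[1,1]))), np.degrees(np.arctan2((Q[0]-Q[3])[1],(Q[0]-Q[3])[0])), np.degrees(np.arctan2((Q[1]-Q[2])[1],(Q[1]-Q[2])[0])))
# order: (+x,+y),(+x,-y),(-x,-y),(-x,+y)
show("chute",[(163,170),(362,174),(353,376),(148,371)],[(362,103),(280,190),(150,130),(238,43)],180)
show("cup",[(614,150),(716,133),(737,236),(630,258)],[(200,425),(165,493),(80,463),(115,397)],91)
show("pivot",[(130,142)],[(384,73)],207)
show("knobtop",[(45,38)],[(480,30)],245)
show("mat",[(562,150),(0,0),(764,313),(582,334)],[(242,460),(170,588),(18,520),(105,392)],6)
show("grip",[(738,150)],[(115,470)],131)
bs,bt=[[ (c,a) for c,a in blobs(viewer.capture(n))] for n in("scene","top")]
P=[(plane("scene",*c,15),c) for c,a in bs];Q=[(plane("top",*c,15),c) for c,a in bt]
for p,c in P:
    for q,d in Q:
        if np.linalg.norm((p-q)[:2])<14: print("tri",tri(c,d),p[:2],q[:2])
```

```text
chute top [494.5 192.4] [[557.1 250.9]
 [551.6 130.9]
 [431.7 134. ]
 [437.7 253.8]] scene [498.9 193. ] [[560.2 247.7]
 [552.7 136.3]
 [437.8 135.6]
 [444.8 252.4]]
 sides [120.1 120.  120.  119.5] yaw 2.650886407828538 -1.4237356837619393 -1.4868334071401057
 sides [111.6 114.9 117.  115.5] yaw 3.831622948629478 -2.3685815320387813 0.3429527916335682
cup top [549.7 -59.3] [[580.3 -20. ]
 [590.1 -88.5]
 [520.5 -99.7]
 [507.8 -29. ]] scene [555.2 -60.7] [[583.2 -23. ]
 [593.6 -86.5]
 [527.7 -97.8]
 [516.4 -35.4]]
 sides [69.1 70.5 71.9 73. ] yaw -8.170863195903209 7.066014122270962 9.20927126633625
 sides [64.4 66.9 63.4 68. ] yaw -9.30255721129407 10.527384553030588 9.725571794354309
pivot top [569.1 262.4] [[569.1 262.4]] scene [570.2 259.9] [[570.2 259.9]]
knobtop top [622.9 300.9] [[622.9 300.9]] scene [624.9 302.3] [[624.9 302.3]]
mat top [565.9  84.2] [[ 598.2   19. ]
 [ 722.2  433.6]
 [ 477.1 -122.2]
 [ 465.8    6.6]] scene [540.5 -50.7] [[ 597.7   16.3]
 [ 612.1 -110.1]
 [ 481.8 -122.2]
 [ 470.6   13.2]]
 sides [432.8 607.5 129.3 133. ] yaw -163.35257510238742 5.337952742645184 66.20525232613437
 sides [127.2 130.8 135.9 127.1] yaw -6.491373979126973 1.362411842966808 5.301499393708829
grip top [ 570.2 -100. ] [[ 570.2 -100. ]] scene [ 568.2 -110.3] [[ 568.2 -110.3]]
tri [ 393.2 -142.1   21.1] [ 389.8 -139.6] [ 393.5 -142.5]
tri [ 450.1 -213.5   23.7] [ 445.9 -210.3] [ 450.8 -214.8]
tri [ 549.2 -217.2   23.2] [ 545.7 -214.4] [ 550.9 -218.3]
tri [ 474.4 -295.8   22.7] [ 471.  -293.4] [ 475.1 -297.6]
tri [ 544.7 -313.4   22.8] [ 541.4 -311.4] [ 546.2 -315.2]
tri [ 630.  -309.    23.3] [ 627.5 -306.5] [ 632.  -311.1]
tri [ 731.  -324.9   12.5] [ 731.3 -325.9] [ 730.4 -324. ]
```

```bash
cat > d.py <<'E'
import sys; from h import *
# usage: d.py x y z yaw [x y z yaw ...] : increments (cm,deg) from the present measured pose
s=r.state(); p=s["position"]; q=s["orientation"]; psi=np.degrees(2*np.arctan2(q[1],q[0]))
psi=(psi+180)%360-180; c,n=np.cos(np.radians(psi)),np.sin(np.radians(psi))
print("t %.1f"%s["t"],"tcp",np.round(p,1),"yaw %.1f"%psi,"w %.1f"%s["gripper_width"],"F",np.round(s["force"],1),"q",np.round(s["joints"],2))
a=np.array(sys.argv[1:],float).reshape(-1,4) if len(sys.argv)>1 else []
for x,y,z,w in a:
    d=np.array([x,y,z])-p; print(np.round([(c*d[0]+n*d[1])/10,(n*d[0]-c*d[1])/10,-d[2]/10,-((w-psi+180)%360-180)],2).tolist())
E
python3 d.py 624 302 290 36.6
```

```text
t 0.4 tcp [ 272.6 -590.   242.2] yaw 24.8 w 85.6 F [-0.2 -0.1  0.1] q [ 1.4   0.5  -0.43  1.55  0.22  1.14 -0.21]
[69.31, -66.24, -4.78, -11.8]
```

Emit:
jog_arm(
  increments=[
    [2,-2,-1.5,0,0.35],
    [5,-5,-4.8,0,0.35],
    [9,-8.5,-4.8,-1,0.35],
    [12.5,-12,-4.8,-2,0.35],
    [16,-15.3,-4.8,-3,0.35],
    [19.3,-18.5,-4.8,-4,0.35],
    [22.6,-21.6,-4.8,-5,0.35],
    [25.9,-24.8,-4.8,-6,0.35],
    [29.2,-27.9,-4.8,-7,0.35],
    [32.5,-31,-4.8,-8,0.35],
    [35.8,-34.2,-4.8,-9,0.35],
    [39.1,-37.3,-4.8,-10,0.35],
    [42.4,-40.5,-4.8,-11,0.35],
    [45.7,-43.6,-4.8,-11.8,0.35],
    [49,-46.8,-4.8,-11.8,0.35],
    [52.3,-50,-4.8,-11.8,0.35],
    [55.6,-53.1,-4.8,-11.8,0.35],
    [58.9,-56.3,-4.8,-11.8,0.35],
    [62.2,-59.4,-4.8,-11.8,0.35],
    [65,-62,-4.8,-11.8,0.35],
  ],
)

```text
t: 2.07
position: [570.7, 165.9, 290.3]
orientation: [0.95, 0.314, 0.0, 0.0]
force: [-0.1, -0.8, -0.0]
gripper_width: 29.8
grasp_force: 0.0
```

```bash
python3 d.py 624 302 290 36.6 624 302 222 36.6
```

```text
t 2.1 tcp [570.7 165.9 290.3] yaw 36.6 w 29.8 F [-0.1 -0.8 -0. ] q [ 0.31  0.45 -0.85  1.63  0.35  1.22 -1.55]
[12.39, -7.76, 0.03, -0.04]
[12.39, -7.76, 6.83, -0.04]
```

Emit:
jog_arm(
  increments=[
    [0,0,0,0,0.35],
    [0,0,0,0,0.35],
    [0,0,0,0,0.35],
  ],
)

```text
t: 2.32
position: [569.9, 164.1, 289.9]
orientation: [0.949, 0.314, -0.0, 0.0]
force: [-0.1, -1.3, 0.1]
gripper_width: 29.7
grasp_force: 0.0
```

```bash
python3 d.py 624 302 290 36.6 624 302 222 36.6
```

```text
t 2.3 tcp [569.9 164.1 289.9] yaw 36.6 w 29.7 F [-0.1 -1.3  0.1] q [ 0.31  0.45 -0.85  1.63  0.35  1.22 -1.55]
[12.57, -7.84, -0.01, 0.05]
[12.57, -7.84, 6.79, 0.05]
```

Emit:
jog_arm(
  increments=[
    [3,-2,0,0,0.35],
    [6,-4,0,0,0.35],
    [9,-5.6,0,0,0.35],
    [11.5,-7.2,0,0,0.35],
    [12.57,-7.84,0.5,0,0.35],
    [12.57,-7.84,1,0,0.35],
    [12.57,-7.84,1.5,0,0.35],
    [12.57,-7.84,1.5,0,0.35],
    [12.57,-7.84,1.5,0,0.35],
  ],
)

```text
t: 3.07
position: [624.7, 298.8, 274.8]
orientation: [0.95, 0.313, -0.001, 0.001]
force: [0.3, 0.0, -0.6]
gripper_width: 29.9
grasp_force: 0.0
```

```bash
python3 d.py 624 302 222 36.6
python3 - <<'E'
from h import *
a=crop("top",viewer.capture("top"),120,140,130,100,3.5)
b=crop("scene",viewer.capture("scene"),340,50,100,100,3.5)
print(proj("top",[624,302,225]),proj("scene",[624,302,225]))
cv2.imwrite("pics/k1.png",np.hstack([a,b]))
E
```

```text
t 3.1 tcp [624.7 298.8 274.8] yaw 36.4 w 29.9 F [ 0.3  0.  -0.6] q [ 0.01  0.64 -0.8   1.38  0.46  1.31 -1.74]
[0.13, -0.3, 5.28, -0.18]
[164.15883393 186.37757858] [395.79953377  94.15677183]
```

View pics/k1.png

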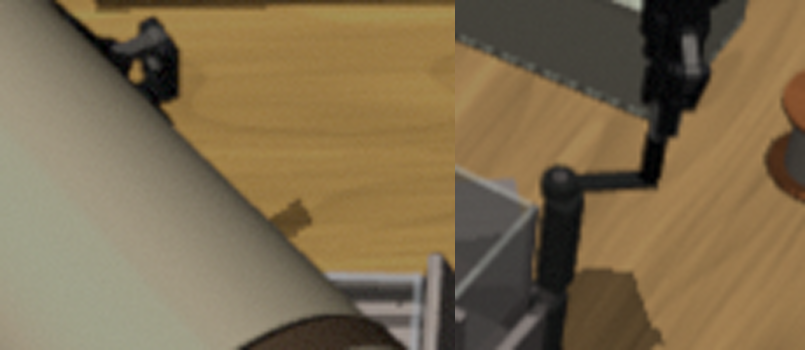

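The arm hides the knob in the top view. In the scene crop the fingers are straight above it, at about (655,125). I lower slowly and watch the force.

Emit:
jog_arm(
  increments=[
    [0.13,-0.3,0.8,0,0.35],
    [0.13,-0.3,1.6,0,0.35],
    [0.13,-0.3,2.4,0,0.35],
    [0.13,-0.3,3.2,0,0.35],
    [0.13,-0.3,4,0,0.35],
    [0.13,-0.3,4.8,0,0.35],
    [0.13,-0.3,5.3,0,0.35],
    [0.13,-0.3,5.3,0,0.35],
    [0.13,-0.3,5.3,0,0.35],
  ],
)

```text
t: 3.92
position: [623.4, 305.3, 221.9]
orientation: [0.949, 0.314, -0.0, -0.0]
force: [-0.6, 0.7, -0.7]
gripper_width: 30.2
grasp_force: 0.0
```

Emit:
jog_arm(
  increments=[
    [-0.04,-0.73,0,-6,0.3],
    [-0.15,-1.46,0,-12,0.3],
    [-0.34,-2.16,0,-18,0.3],
    [-0.61,-2.85,0,-24,0.3],
    [-0.94,-3.5,0,-30,0.3],
    [-1.34,-4.11,0,-36,0.3],
    [-1.8,-4.68,0,-42,0.3],
    [-2.32,-5.2,0,-48,0.3],
    [-2.6,-5.45,0,-51,0.3],
    [-2.89,-5.66,0,-54,0.3],
    [-3.1,-5.8,0,-56,0.3],
    [-3.29,-5.94,0,-58,0.3],
    [-3.29,-5.94,0,-58,0.3],
    [-3.29,-5.94,0,-58,0.3],
  ],
)

```text
t: 5.08
position: [568.1, 332.3, 223.1]
orientation: [0.68, 0.733, 0.004, 0.003]
force: [14.7, 2.5, -8.2]
gripper_width: 25.9
grasp_force: 7.6
```

```bash
python3 d.py
python3 - <<'E'
from h import *
P=np.array([569.5,261])
print(r.state()["position"][:2]-P)
E
```

```text
t 5.1 tcp [568.1 332.3 223.1] yaw 94.3 w 25.9 F [14.7  2.5 -8.2] q [ 0.09  0.71 -1.01  1.54  0.63  1.23 -0.95]
[-1.35865912 71.31400063]
```

Emit:
jog_arm(
  increments=[
    [0,0.5,0,0,0.4],
    [0,0.5,-1,0,0.4],
    [0,0.5,-3,0,0.4],
    [0,0.5,-5.5,0,0.4],
    [-1.5,0,-6.5,0,0.6],
    [-4.5,-1,-6.5,0,0.6],
    [-8,-2,-6.5,0,0.6],
    [-11.5,-3.1,-6.5,0,0.6],
    [-15,-4.2,-6.5,-1,0.6],
    [-18.5,-5.3,-6.5,-2,0.6],
    [-22,-6.4,-6.5,-3,0.6],
    [-25.5,-7.5,-6.5,-4.3,0.6],
    [-29,-8.5,-5.5,-4.3,0.6],
    [-32.5,-9.6,-4,-4.3,0.6],
    [-36,-10.7,-2,-4.3,0.6],
    [-39.5,-11.8,0,-4.3,0.6],
    [-43,-12.9,2,-4.3,0.6],
    [-46.5,-14,4,-4.3,0.6],
    [-50,-15,6,-4.3,0.6],
    [-53.4,-16,8,-4.3,0.6],
  ],
)

```text
t: 6.75
position: [444.9, -213.4, 142.6]
orientation: [0.65, 0.76, -0.0, 0.001]
force: [0.3, -0.1, 0.8]
gripper_width: 51.6
grasp_force: 0.0
```

Emit:
jog_arm(
  increments=[
    [0,0,0,0,0.6],
    [0,0,0,0,0.6],
  ],
)

```text
t: 6.92
position: [443.9, -213.5, 141.9]
orientation: [0.652, 0.758, -0.0, -0.001]
force: [0.3, 1.2, 0.2]
gripper_width: 51.5
grasp_force: 0.0
```

```bash
python3 d.py 448.5 -213 100 98.6 448.5 -213 15 98.6
python3 - <<'E'
from h import *
wax(17)
a=crop("top",viewer.capture("top"),120,140,130,100,3)
b=crop("top",viewer.capture("top"),300,150,140,130,3)
cv2.imwrite("pics/w1.png",np.hstack([cv2.copyMakeBorder(a,0,90,0,0,0),b]))
E
```

```text
t 6.9 tcp [ 443.9 -213.5  141.9] yaw 98.6 w 51.5 F [0.3 1.2 0.2] q [ 1.26  0.58 -1.1   2.01  0.64  0.95 -0.02]
[-0.02, 0.46, 4.19, 0.03]
[-0.02, 0.46, 12.69, 0.03]
scene [([546.9, -215.3], 47), ([471.9, -293.8], 48), ([542.2, -311.7], 53), ([628.1, -307.3], 55), ([731.8, -326.7], 313)]
top [([729.7, -323.3], 164), ([631.4, -310.4], 36), ([583.9, 205.4], 54), ([553.5, -56.2], 389), ([550.6, -218.2], 40), ([543.5, -1.2], 157), ([389.2, -134.3], 74)]
```

View pics/w1.png

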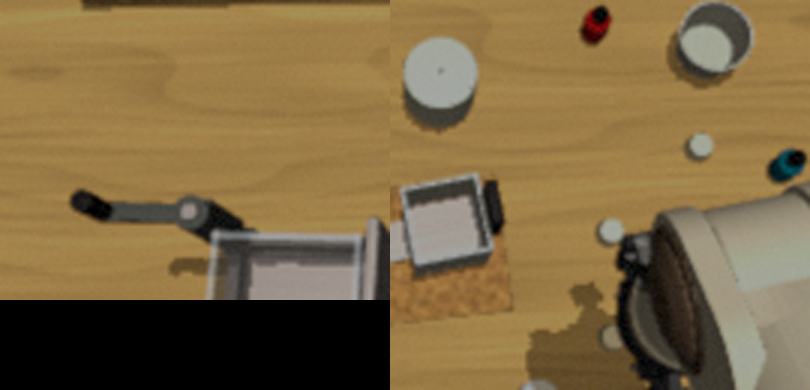

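The left crop shows the handle pointing straight to the left, so the gate is closed. The right crop shows wax1 undisturbed in the gripper's shadow, at (612,337).

Emit:
jog_arm(
  increments=[
    [0,0.46,3,0,0.6],
    [0,0.46,6,0,0.6],
    [0,0.46,9,0,0.6],
    [0,0.46,11,0,0.6],
    [0,0.46,12.4,0,0.6],
    [0,0.46,12.7,0,0.6],
    [0,0.46,12.7,0,0.6],
    [0,0.46,12.7,0,0.1],
    [0,0.46,12.7,0,0.1],
    [0,0.46,12.7,0,0.1],
    [0,0.46,12.7,0,0.1],
    [0,0.46,12.7,0,0.1],
    [0,0.46,12.7,0,0.1],
    [0,0.46,12,0,0.1],
    [0,0.46,9,0,0.1],
    [0,0.46,6,0,0.1],
    [0,0.46,3,0,0.1],
    [0,0.46,0,0,0.1],
    [0,0.46,0,0,0.1],
  ],
)

```text
t: 8.7
position: [453.2, -211.8, 148.3]
orientation: [0.65, 0.76, 0.001, 0.004]
force: [0.6, -0.4, -0.5]
gripper_width: 22.4
grasp_force: 58.5
```

```bash
python3 d.py 552 -60 150 98.6 552 -60 112 98.6
```

```text
t 8.7 tcp [ 453.2 -211.8  148.3] yaw 98.9 w 22.4 F [ 0.6 -0.4 -0.5] q [ 1.25  0.58 -1.1   2.    0.64  0.96 -0.02]
[13.47, 12.12, -0.17, 0.32]
[13.47, 12.12, 3.63, 0.32]
```

Emit:
jog_arm(
  increments=[
    [1,1,-2,0,0.1],
    [4,3.6,-2.5,0,0.1],
    [7,6.3,-2.5,0,0.1],
    [10,9,-2.5,0,0.1],
    [12.5,11.2,-2.5,0,0.1],
    [13.47,12.12,-2.5,0,0.1],
    [13.47,12.12,-1,0,0.1],
    [13.47,12.12,0,0,0.1],
    [13.47,12.12,0,0,0.1],
    [13.47,12.12,0,0,0.1],
  ],
)

```text
t: 9.53
position: [546.8, -61.2, 141.0]
orientation: [0.651, 0.759, -0.001, -0.001]
force: [0.1, -0.1, -0.2]
gripper_width: 22.1
grasp_force: 58.5
```

```bash
python3 d.py 552 -60 112 98.6
python3 - <<'E'
from h import *
a=crop("top",viewer.capture("top"),270,160,110,100,3.6)
b=crop("scene",viewer.capture("scene"),240,150,110,100,3.6)
cv2.imwrite("pics/c1.png",np.hstack([a,b]))
E
```

```text
t 9.5 tcp [546.8 -61.2 141. ] yaw 98.8 w 22.1 F [ 0.1 -0.1 -0.2] q [ 0.83  0.66 -1.03  1.87  0.67  1.01 -0.34]
[0.04, 0.53, 2.9, 0.18]
```

View pics/c1.png

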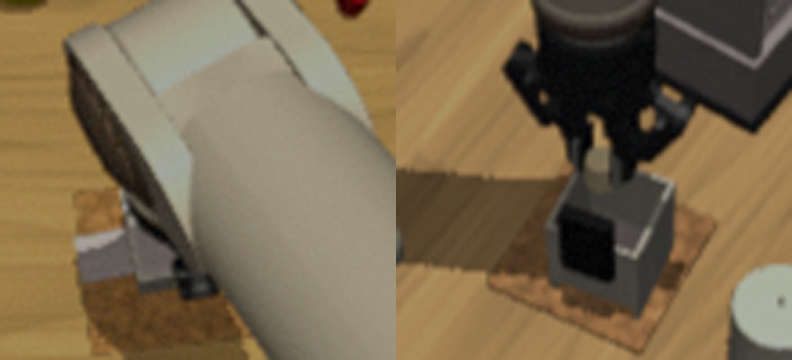

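The right half shows the wax held upright between the fingers, right above the cup opening at about (600,170). I lower, release and go on to the next piece.

Emit:
jog_arm(
  increments=[
    [-0.8,-0.6,1,0,0.1],
    [-0.8,-0.6,2,0,0.1],
    [-0.8,-0.6,2.9,0,0.1],
    [-0.8,-0.6,2.9,0,0.1],
    [-0.8,-0.6,2.9,0,0.38],
    [-0.8,-0.6,2.9,0,0.38],
    [-0.8,-0.6,2.9,0,0.38],
    [-0.8,-0.6,1,0,0.38],
    [-0.8,-0.6,-1.5,0,0.38],
    [-2.5,-0.8,-2.5,0,0.38],
    [-5.5,-1.2,-2.5,0,0.5],
    [-9,-1.6,-2.5,0,0.6],
    [-12.5,-2,-1,0,0.6],
    [-15,-2.22,1,0,0.6],
    [-15.47,-2.22,3.5,0,0.6],
    [-15.47,-2.22,3.5,0,0.6],
    [-15.47,-2.22,3.5,0,0.6],
  ],
)

```text
t: 11.05
position: [549.8, -214.7, 106.8]
orientation: [0.65, 0.76, 0.0, -0.001]
force: [-0.2, 1.0, 1.1]
gripper_width: 51.5
grasp_force: 0.0
```

```bash
python3 d.py 548.5 -217.5 100 98.6 548.5 -217.5 13 98.6; python3 -c "
from h import *
wax(17)"
```

```text
t 11.1 tcp [ 549.8 -214.7  106.8] yaw 98.9 w 51.5 F [-0.2  1.   1.1] q [ 1.02  0.76 -0.97  1.79  0.73  1.   -0.09]
[-0.26, -0.18, 0.68, 0.29]
[-0.26, -0.18, 9.38, 0.29]
scene [([382.8, -141.5], 55), ([471.9, -293.8], 48), ([542.2, -311.7], 53), ([628.1, -307.3], 55), ([731.7, -326.6], 314)]
top [([745.9, -316.2], 22), ([583.9, 207.1], 59), ([554.6, -54.4], 350), ([543.7, -1.4], 155), ([475.3, -296.9], 43), ([393.3, -142.0], 165)]
```

Emit:
jog_arm(
  increments=[
    [-0.26,-0.18,3,0,0.6],
    [-0.26,-0.18,6,0,0.6],
    [-0.26,-0.18,8.5,0,0.6],
    [-0.26,-0.18,9.4,0,0.6],
    [-0.26,-0.18,9.4,0,0.6],
    [-0.26,-0.18,9.4,0,0.1],
    [-0.26,-0.18,9.4,0,0.1],
    [-0.26,-0.18,9.4,0,0.1],
    [-0.26,-0.18,9.4,0,0.1],
    [-0.26,-0.18,9.4,0,0.1],
    [-0.26,-0.18,8,0,0.1],
    [-0.26,-0.18,5,0,0.1],
    [-0.26,-0.18,2,0,0.1],
    [-0.26,-0.18,-1.5,0,0.1],
    [1,0.1,-5,0,0.1],
    [4,0.7,-6.3,0,0.1],
    [7.5,1.3,-6.3,0,0.1],
    [11,2,-6.3,0,0.1],
    [14.5,2.6,-6.3,0,0.1],
    [15.3,2.6,-4,0,0.1],
  ],
)

```text
t: 12.82
position: [556.0, -52.3, 153.6]
orientation: [0.647, 0.762, 0.004, 0.003]
force: [1.0, 0.4, 0.8]
gripper_width: 22.3
grasp_force: 58.6
```

```bash
python3 d.py 562 -70 112 98.6 473.5 -295.7 160 98.6 473.5 -295.7 100 98.6 473.5 -295.7 13 98.6
```

```text
t 12.8 tcp [556.  -52.3 153.6] yaw 99.4 w 22.3 F [1.  0.4 0.8] q [ 0.83  0.65 -1.05  1.86  0.66  1.02 -0.33]
[-1.85, 0.31, 4.16, 0.76]
[-22.68, -12.1, -0.64, 0.76]
[-22.68, -12.1, 5.36, 0.76]
[-22.68, -12.1, 14.06, 0.76]
```

Emit:
jog_arm(
  increments=[
    [-1.2,0.85,1,0,0.1],
    [-1.2,0.85,2.5,0,0.1],
    [-1.2,0.85,3.5,0,0.1],
    [-1.2,0.85,3.5,0,0.1],
    [-1.2,0.85,3.5,0,0.38],
    [-1.2,0.85,3.5,0,0.38],
    [-1.2,0.85,3.5,0,0.38],
    [-1.2,0.85,1,0,0.38],
    [-1.2,0.85,-1.5,0,0.38],
    [-2.8,0,-2.5,0,0.38],
    [-6,-2,-2.5,0,0.5],
    [-9.2,-4,-2,0,0.6],
    [-12.4,-6,0,0,0.6],
    [-15.6,-8,2,0,0.6],
    [-18.8,-9.8,4,0,0.6],
    [-21.5,-11.2,4.7,0,0.6],
    [-22.1,-11.4,4.7,0,0.6],
    [-22.1,-11.4,4.7,0,0.6],
    [-22.1,-11.4,4.7,0,0.6],
  ],
)

```text
t: 14.4
position: [474.7, -296.1, 101.1]
orientation: [0.651, 0.759, 0.001, 0.001]
force: [1.0, 0.7, 0.4]
gripper_width: 51.1
grasp_force: 0.0
```

```bash
python3 d.py 473.5 -295.7 100 98.6 473.5 -295.7 13 98.6  473.5 -295.7 170 98.6 552 -60 170 98.6 552 -60 145 98.6; python3 -c "
from h import *
wax(17)"
```

```text
t 14.4 tcp [ 474.7 -296.1  101.1] yaw 98.8 w 51.1 F [1.  0.7 0.4] q [ 1.24  0.72 -0.98  1.88  0.74  0.96  0.07]
[0.06, -0.12, 0.11, 0.24]
[0.06, -0.12, 8.81, 0.24]
[0.06, -0.12, -6.89, 0.24]
[22.15, 11.26, -6.89, 0.24]
[22.15, 11.26, -4.39, 0.24]
scene [([390.9, -140.3], 119), ([542.4, -311.7], 52), ([628.2, -307.5], 54), ([731.7, -326.7], 312)]
top [([729.7, -323.3], 164), ([631.2, -310.3], 39), ([576.9, -75.1], 37), ([583.8, 206.6], 59), ([551.3, -50.8], 288), ([543.4, -1.1], 158), ([393.1, -141.9], 167)]
```

Emit:
jog_arm(
  increments=[
    [0,-0.1,3,0,0.6],
    [0,-0.1,6,0,0.6],
    [0,-0.1,8.2,0,0.6],
    [0,-0.1,8.8,0,0.6],
    [0,-0.1,8.8,0,0.6],
    [0,-0.1,8.8,0,0.1],
    [0,-0.1,8.8,0,0.1],
    [0,-0.1,8.8,0,0.1],
    [0,-0.1,8.8,0,0.1],
    [0,-0.1,8.8,0,0.1],
    [0,-0.1,7,0,0.1],
    [0.5,0,4,0,0.1],
    [2,1,0.5,0,0.1],
    [4.5,2.3,-3,0,0.1],
    [7.5,3.8,-6,0,0.1],
    [10.7,5.4,-7,0,0.1],
    [13.9,7.1,-7,0,0.1],
    [17.1,8.7,-7,0,0.1],
    [20.2,10.3,-7,0,0.1],
    [22.2,11.3,-6,0,0.1],
  ],
)

```text
t: 16.17
position: [553.9, -55.2, 163.6]
orientation: [0.649, 0.761, 0.002, 0.002]
force: [0.5, 0.0, -0.3]
gripper_width: 23.2
grasp_force: 58.8
```

Emit:
jog_arm(
  increments=[
    [0,0,0,0,0.1],
    [0,0,0,0,0.1],
  ],
)

```text
t: 16.33
position: [551.6, -57.7, 160.9]
orientation: [0.649, 0.761, 0.0, 0.0]
force: [-0.2, -1.0, -0.1]
gripper_width: 22.7
grasp_force: 58.8
```

```bash
python3 d.py 560 -48 112 98.6 543.5 -313 165 98.6 543.5 -313 100 98.6
```

```text
t 16.3 tcp [551.6 -57.7 160.9] yaw 99.1 w 22.7 F [-0.2 -1.  -0.1] q [ 0.84  0.64 -1.05  1.85  0.64  1.04 -0.32]
[0.82, 0.99, 4.89, 0.53]
[-25.08, -4.85, -0.41, 0.53]
[-25.08, -4.85, 6.09, 0.53]
```

Emit:
jog_arm(
  increments=[
    [0.8,0.9,1.5,0.5,0.1],
    [0.8,0.9,3.5,0.5,0.1],
    [0.8,0.9,4.9,0.5,0.1],
    [0.8,0.9,4.9,0.5,0.1],
    [0.8,0.9,4.9,0.5,0.38],
    [0.8,0.9,4.9,0.5,0.38],
    [0.8,0.9,4.9,0.5,0.38],
    [0.8,0.9,2.5,0.5,0.38],
    [0.3,0.5,0,0.5,0.38],
    [-2.8,0,-1,0.5,0.38],
    [-6,-1,-1,0.5,0.5],
    [-9.5,-1.7,-1,0.5,0.6],
    [-13,-2.5,0,0.5,0.6],
    [-16.5,-3.2,2,0.5,0.6],
    [-20,-3.9,4,0.5,0.6],
    [-23.5,-4.6,5.5,0.5,0.6],
    [-25.1,-4.85,6.1,0.5,0.6],
    [-25.1,-4.85,6.1,0.5,0.6],
    [-25.1,-4.85,6.1,0.5,0.6],
  ],
)

```text
t: 17.92
position: [542.2, -315.9, 99.5]
orientation: [0.655, 0.756, 0.0, -0.0]
force: [0.0, 0.9, 0.6]
gripper_width: 51.1
grasp_force: 0.0
```

```bash
python3 d.py 543.5 -313 100 98.6 543.5 -313 13 98.6   552 -60 170 98.6; python3 -c "
from h import *
wax(17)"
```

```text
t 17.9 tcp [ 542.2 -315.9   99.5] yaw 98.2 w 51.1 F [0.  0.9 0.6] q [ 1.13  0.81 -0.94  1.7   0.75  1.03  0.07]
[0.27, 0.18, -0.05, -0.37]
[0.27, 0.18, 8.65, -0.37]
[25.19, 4.64, -7.05, -0.37]
scene [([551.7, -35.8], 53), ([628.1, -307.3], 55), ([731.8, -326.7], 313)]
top [([729.8, -323.4], 164), ([631.5, -310.4], 38), ([603.5, -69.8], 24), ([577.1, -75.5], 39), ([584.0, 208.5], 61), ([551.2, -40.8], 161), ([543.5, -1.0], 159), ([547.5, -75.2], 68), ([393.2, -142.0], 168)]
```

Emit:
jog_arm(
  increments=[
    [0.2,0.15,3,0,0.6],
    [0.2,0.15,6,0,0.6],
    [0.2,0.15,8.2,0,0.6],
    [0.2,0.15,8.7,0,0.6],
    [0.2,0.15,8.7,0,0.6],
    [0.2,0.15,8.7,0,0.1],
    [0.2,0.15,8.7,0,0.1],
    [0.2,0.15,8.7,0,0.1],
    [0.2,0.15,8.7,0,0.1],
    [0.2,0.15,8.7,0,0.1],
    [0.3,0.15,7,0,0.1],
    [1,0.2,4,0,0.1],
    [2.5,0.5,0.5,0,0.1],
    [5,0.9,-3,0,0.1],
    [8.5,1.6,-6,0,0.1],
    [12,2.2,-7,0,0.1],
    [15.5,2.9,-7,0,0.1],
    [19,3.5,-7,0,0.1],
    [22.5,4.1,-7,0,0.1],
    [25.2,4.6,-6,0,0.1],
  ],
)

```text
t: 19.68
position: [552.3, -55.6, 163.0]
orientation: [0.653, 0.758, 0.001, 0.002]
force: [1.2, -0.1, -0.2]
gripper_width: 22.8
grasp_force: 58.7
```

Emit:
jog_arm(
  increments=[
    [0,0,0,0,0.1],
    [0,0,0,0,0.1],
  ],
)

```text
t: 19.85
position: [550.9, -56.6, 160.7]
orientation: [0.652, 0.759, 0.0, 0.001]
force: [-0.8, -0.4, -0.9]
gripper_width: 22.5
grasp_force: 58.7
```

```bash
python3 d.py 542 -48 112 98.6 630 -309 165 98.6 630 -309 100 98.6
```

```text
t 19.9 tcp [550.9 -56.6 160.7] yaw 98.7 w 22.5 F [-0.8 -0.4 -0.9] q [ 0.84  0.63 -1.05  1.86  0.64  1.04 -0.33]
[0.98, -0.75, 4.87, 0.09]
[-26.15, 4.0, -0.43, 0.09]
[-26.15, 4.0, 6.07, 0.09]
```

Emit:
jog_arm(
  increments=[
    [0.9,-0.7,1.5,0,0.1],
    [0.9,-0.7,3.5,0,0.1],
    [0.9,-0.7,4.9,0,0.1],
    [0.9,-0.7,4.9,0,0.1],
    [0.9,-0.7,4.9,0,0.38],
    [0.9,-0.7,4.9,0,0.38],
    [0.9,-0.7,4.9,0,0.38],
    [0.9,-0.7,2.5,0,0.38],
    [0.5,-0.3,0,0,0.38],
    [-2.6,0,-1,0,0.38],
    [-6,0.6,-1,0,0.5],
    [-9.5,1.2,-1,0,0.55],
    [-13,1.8,0,0,0.55],
    [-16.5,2.4,2,0,0.55],
    [-20,3,4,0,0.55],
    [-23.5,3.6,5.5,0,0.55],
    [-26.1,4,6.1,0,0.55],
    [-26.1,4,6.1,0,0.55],
    [-26.1,4,6.1,0,0.55],
  ],
)

```text
t: 21.43
position: [628.4, -314.0, 97.9]
orientation: [0.655, 0.755, 0.0, -0.0]
force: [0.8, 0.9, -0.1]
gripper_width: 46.7
grasp_force: 0.0
```

```bash
python3 d.py 629.5 -309 100 98.6 629.5 -309 13 98.6   552 -60 170 98.6; python3 -c "
from h import *
wax(17)"
```

```text
t 21.4 tcp [ 628.4 -314.    97.9] yaw 98.1 w 46.7 F [ 0.8  0.9 -0.1] q [ 0.98  0.91 -0.91  1.49  0.76  1.12  0.06]
[0.48, 0.18, -0.21, -0.47]
[0.48, 0.18, 8.49, -0.47]
[26.22, -3.98, -7.21, -0.47]
scene [([553.8, -33.6], 40), ([739.9, -288.1], 21), ([732.0, -326.6], 315)]
top [([733.5, -316.1], 100), ([577.3, -75.0], 36), ([583.8, 207.0], 61), ([552.8, -40.1], 142), ([543.4, -1.0], 160), ([547.4, -75.5], 68), ([475.8, 129.6], 41), ([393.3, -142.0], 167)]
```

Emit:
jog_arm(
  increments=[
    [0.3,0.15,3,0,0.55],
    [0.3,0.15,6,0,0.55],
    [0.3,0.15,8.1,0,0.55],
    [0.3,0.15,8.5,0,0.55],
    [0.3,0.15,8.5,0,0.55],
    [0.3,0.15,8.5,0,0.1],
    [0.3,0.15,8.5,0,0.1],
    [0.3,0.15,8.5,0,0.1],
    [0.3,0.15,8.5,0,0.1],
    [0.3,0.15,8.5,0,0.1],
    [0.3,0.15,7,0,0.1],
    [1,0,4,0,0.1],
    [2.5,-0.3,0.5,0,0.1],
    [5.5,-0.8,-3,0,0.1],
    [9,-1.4,-6,0,0.1],
    [12.5,-1.9,-7.2,0,0.1],
    [16,-2.4,-7.2,0,0.1],
    [19.5,-3,-7.2,0,0.1],
    [23,-3.5,-7.2,0,0.1],
    [26,-4,-6.5,0,0.1],
  ],
)

```text
t: 23.2
position: [551.4, -57.6, 166.0]
orientation: [0.653, 0.757, 0.001, 0.002]
force: [0.4, 0.1, 0.6]
gripper_width: 22.3
grasp_force: 58.6
```

Emit:
jog_arm(
  increments=[
    [0,0,0,0,0.1],
    [0,0,0,0,0.1],
  ],
)

```text
t: 23.37
position: [550.8, -58.0, 164.7]
orientation: [0.652, 0.759, -0.0, 0.001]
force: [0.4, -0.6, -0.2]
gripper_width: 22.1
grasp_force: 58.6
```

```bash
python3 d.py 552 -60 112 98.6 470 -200 250 8.6
```

```text
t 23.4 tcp [550.8 -58.  164.7] yaw 98.7 w 22.1 F [ 0.4 -0.6 -0.2] q [ 0.84  0.63 -1.06  1.85  0.64  1.04 -0.32]
[-0.22, 0.09, 5.27, 0.07]
[-12.82, -10.13, -8.53, 90.07]
```

Emit:
jog_arm(
  increments=[
    [-0.2,0.1,2,0,0.1],
    [-0.2,0.1,4,0,0.1],
    [-0.2,0.1,5,0,0.1],
    [-0.2,0.1,5,0,0.1],
    [-0.2,0.1,5,0,0.38],
    [-0.2,0.1,5,0,0.38],
    [-0.2,0.1,5,0,0.38],
    [-0.2,0.1,2.5,0,0.38],
    [-0.2,0.1,-0.5,0,0.38],
    [-1.5,-1,-3.5,7,0.5],
    [-4,-3,-6,14,0.6],
    [-6.5,-5,-8,21,0.6],
    [-9,-7,-8.5,28,0.6],
    [-12,-9,-8.5,35,0.6],
    [-14.5,-10,-8.5,42,0.6],
    [-17,-10.1,-8.5,49,0.6],
    [-19,-10.1,-8.5,56,0.6],
    [-20,-10.1,-8.5,63,0.6],
    [-20,-10.1,-8.5,70,0.6],
    [-20,-10.1,-8.5,76,0.6],
  ],
)

```text
t: 25.03
position: [480.7, -273.6, 249.2]
orientation: [0.982, 0.19, 0.001, 0.0]
force: [-0.1, 0.5, 0.1]
gripper_width: 50.9
grasp_force: 0.0
```

```bash
python3 - <<'E'
from h import *
wax(17)
t=viewer.capture("top"); s=viewer.capture("scene")
a=crop("top",t,280,185,80,75,5)
b=crop("scene",s,260,180,80,75,5)
c=crop("top",t,300,140,200,112,2); d=crop("scene",s,150,170,200,112,2)
cv2.imwrite("pics/c2.png",np.vstack([np.hstack([a,b]),np.hstack([c,d])]))
E
python3 d.py
```

```text
scene [([390.9, -140.3], 119), ([554.6, -30.4], 31), ([731.9, -326.6], 316)]
top [([729.8, -323.2], 165), ([578.1, -75.1], 33), ([583.8, 207.9], 63), ([552.3, -39.8], 137), ([555.1, -76.4], 41), ([543.3, -1.2], 159), ([393.2, -142.0], 166)]
t 25.2 tcp [ 480.8 -272.2  249. ] yaw 22.6 w 51.2 F [ 0.1  0.1 -0.2] q [ 1.14  0.4  -0.84  1.78  0.34  1.11 -1.  ]
```

View pics/c2.png

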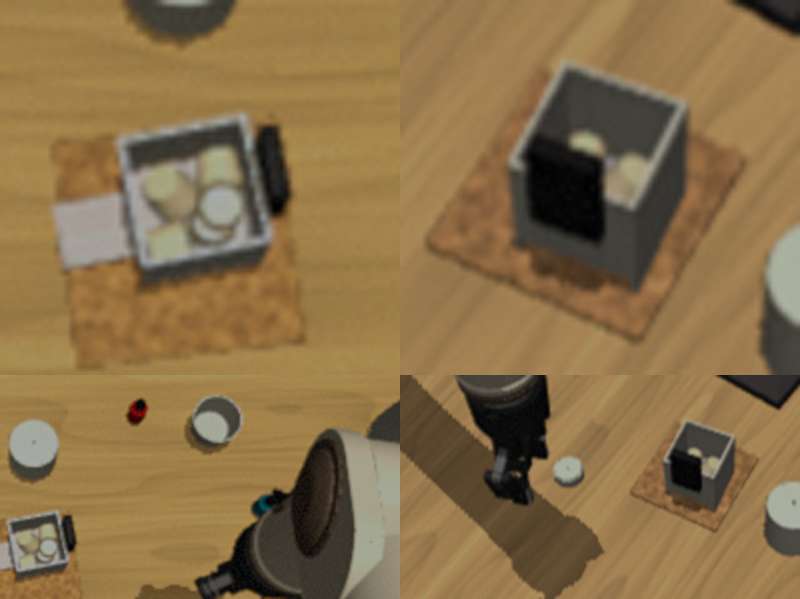

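All five pieces lie in the cup, and no wax is left on the table. In the top crop the cup rim corners are (118,135), (247,113), (270,243), (135,272), and the plate's outer top edge runs from (275,124) to (289,205).

```bash
python3 - <<'E'
from h import *
np.set_printoptions(precision=1,suppress=True)
t=lambda u,v:(280+u/5,185+v/5); s=lambda u,v:(260+(u-400)/5,180+v/5)
T=np.array([plane("top",*t(*p),91)[:2] for p in [(118,135),(247,113),(270,243),(135,272)]])
S=np.array([plane("scene",*s(*p),91)[:2] for p in [(688,103),(635,210),(513,163),(570,65)]])
for Q in(T,S):
    yx=[np.degrees(np.arctan2(*(Q[i]-Q[j])[::-1])) for i,j in((0,3),(1,2))]+[np.degrees(np.arctan2(*(Q[i]-Q[j])[::-1]))-90 for i,j in((0,1),(3,2))]
    print(Q.mean(0),yx,np.mean(yx),np.linalg.norm(Q-np.roll(Q,-1,0),axis=1))
print("plate outer edge top",[plane("top",*t(*p),131)[:2] for p in[(275,124),(289,205)]])
print("plate scene",[plane("scene",*s(*p),131)[:2] for p in[(527,145),(607,163)]])
c=(T.mean(0)+S.mean(0))/2; print("cup",c)
for a in (8.,9.): print("grip",c+41*np.array([np.sin(np.radians(a)),-np.cos(np.radians(a))]))
E
python3 d.py 559 -101 190 8.6
```

```text
[550.8 -59.2] [np.float64(5.733313411919252), np.float64(7.724848562553373), np.float64(8.394330154077423), np.float64(10.662154716786233)] 8.12866171133407 [70.  70.9 72.7 73.8]
[556.  -60.3] [np.float64(10.947894703621767), np.float64(7.930146906625352), np.float64(10.077713591388289), np.float64(8.177743184921482)] 9.283374596639224 [70.5 68.2 66.9 65.9]
plate outer edge top [array([ 577.2, -101.5]), array([ 535.1, -106.9])]
plate scene [array([ 544.1, -107.2]), array([583.1, -95.1])]
cup [553.4 -59.8]
grip [ 559.1 -100.4]
grip [ 559.8 -100.3]
t 25.2 tcp [ 480.8 -272.2  249. ] yaw 22.6 w 51.2 F [ 0.1  0.1 -0.2] q [ 1.14  0.4  -0.84  1.78  0.34  1.11 -1.  ]
[13.81, -12.79, 5.9, 14.04]
```

Emit:
jog_arm(
  increments=[
    [3,-2.8,1,4,0.5],
    [6,-5.6,2,8,0.5],
    [9,-8.4,3.5,12,0.5],
    [11.5,-10.7,4.5,14,0.5],
    [13,-12,5.5,14,0.5],
    [13.8,-12.8,5.9,14,0.5],
    [13.8,-12.8,5.9,14,0.5],
    [13.8,-12.8,5.9,14,0.5],
    [13.8,-12.8,5.9,14,0.5],
  ],
)

```text
t: 25.98
position: [559.0, -104.0, 189.7]
orientation: [0.997, 0.072, -0.0, 0.001]
force: [-0.8, -0.0, 0.4]
gripper_width: 42.9
grasp_force: 0.0
```

```bash
python3 d.py 559.3 -100.4 109 8.6
```

```text
t 26.0 tcp [ 559.  -104.   189.7] yaw 8.3 w 42.9 F [-0.8 -0.   0.4] q [ 0.74  0.5  -0.78  1.8   0.41  1.01 -1.63]
[0.08, -0.35, 8.07, -0.3]
```

Emit:
jog_arm(
  increments=[
    [0.05,-0.3,2,0,0.5],
    [0.05,-0.3,4,0,0.5],
    [0.05,-0.3,6,0,0.5],
    [0.05,-0.3,7.5,0,0.5],
    [0.05,-0.3,8,0,0.5],
    [0.05,-0.3,8,0,0.5],
    [0.05,-0.3,8,0,0.5],
    [0.05,-0.3,8,0,0.4],
    [0.05,-0.3,8,0,0.3],
    [0.05,-0.3,8,0,0.2],
    [0.05,-0.3,8,0,0],
    [0.05,-0.3,8,0,0],
    [0.05,-0.3,8,0,0],
    [0.05,-0.3,8,0,0],
  ],
)

```text
t: 27.15
position: [560.0, -99.0, 110.0]
orientation: [0.997, 0.073, 0.001, 0.0]
force: [0.2, -1.7, 6.4]
gripper_width: 11.2
grasp_force: 62.1
```

```bash
python3 d.py
```

```text
t 27.1 tcp [560. -99. 110.] yaw 8.4 w 11.2 F [ 0.2 -1.7  6.4] q [ 0.67  0.6  -0.71  1.86  0.5   0.87 -1.71]
```

Emit:
jog_arm(
  increments=[
    [0,0,-0.5,0,0],
    [0,0,-1.5,0,0],
    [0,0,-3,0,0],
    [0,0,-5,0,0],
    [0,0,-7,0,0],
    [0,0,-9,0,0],
    [0,0,-11,0,0],
    [0,0,-13,0,0],
    [0,0,-15,0,0],
    [0,0,-17,0,0],
    [0,0,-18.5,0,0],
    [0,0,-19.5,0,0],
    [0,0,-20,0,0],
    [0,0,-20,0,0],
    [0,0,-20,0,0],
  ],
)

```text
t: 28.4
position: [558.7, -98.6, 308.6]
orientation: [0.997, 0.073, -0.001, -0.0]
force: [-0.1, -0.6, -3.1]
gripper_width: 10.7
grasp_force: 60.7
```

```bash
python3 d.py 495.3 151.8 310 -2
```

```text
t 28.4 tcp [558.7 -98.6 308.6] yaw 8.4 w 10.7 F [-0.1 -0.6 -3.1] q [ 0.79  0.37 -0.85  1.67  0.29  1.23 -1.55]
[-2.62, -25.69, -0.14, 10.41]
```

Emit:
jog_arm(
  increments=[
    [-0.05,-0.5,-0.2,0.2,0],
    [-0.15,-1.5,-0.2,0.6,0],
    [-0.3,-3,-0.2,1.2,0],
    [-0.5,-5,-0.2,2,0],
    [-0.7,-7,-0.2,3,0],
    [-0.9,-9,-0.2,4,0],
    [-1.1,-11,-0.2,5,0],
    [-1.3,-13,-0.2,6,0],
    [-1.5,-15,-0.2,7,0],
    [-1.7,-17,-0.2,8,0],
    [-1.9,-19,-0.2,9,0],
    [-2.1,-21,-0.2,10,0],
    [-2.3,-23,-0.2,10.4,0],
    [-2.5,-24.5,-0.2,10.4,0],
    [-2.6,-25.3,-0.2,10.4,0],
    [-2.62,-25.7,-0.2,10.4,0],
    [-2.62,-25.7,-0.2,10.4,0],
    [-2.62,-25.7,-0.2,10.4,0],
  ],
)

```text
t: 29.9
position: [496.0, 151.1, 311.0]
orientation: [1.0, -0.018, -0.0, 0.0]
force: [-0.5, 0.2, -3.9]
gripper_width: 11.2
grasp_force: 60.7
```

```bash
python3 d.py 495.3 151.8 284 -2
python3 - <<'E'
from h import *
t=viewer.capture("top"); s=viewer.capture("scene")
cv2.imwrite("pics/m1.png",np.hstack([crop("top",t,150,160,130,120,3),crop("scene",s,270,70,130,120,3)]))
E
```

```text
t 29.9 tcp [496.  151.1 311. ] yaw -2.0 w 11.2 F [-0.5  0.2 -3.9] q [ 0.44  0.28 -0.93  1.78  0.24  1.2  -2.17]
[-0.07, -0.07, 2.7, -0.03]
```

View pics/m1.png

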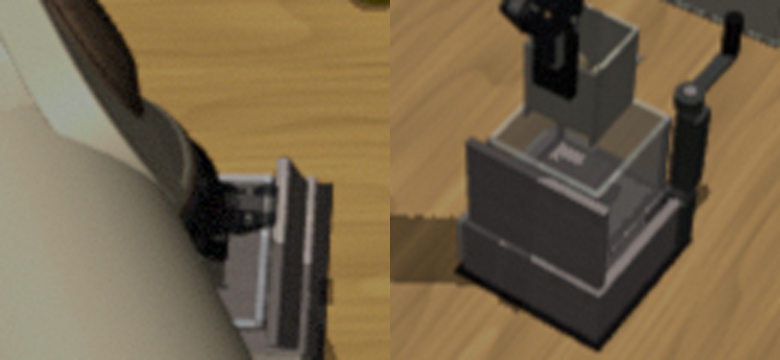

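The right half shows the cup square above the chute opening, at about (580,100), with the handle closed. I lower it onto the rim.

Emit:
jog_arm(
  increments=[
    [0,0,1,0,0],
    [0,0,2,0,0],
    [0,0,2.8,0,0],
    [0,0,3.3,0,0],
    [0,0,3.8,0,0],
    [0,0,4.2,0,0],
    [0,0,4.6,0,0],
    [0,0,5,0,0],
    [0,0,5.4,0,0],
    [0,0,5.8,0,0],
    [0,0,6.2,0,0],
    [0,0,6.5,0,0],
    [0,0,6.5,0,0],
    [0,0,6.5,0,0],
    [0,0,6.5,0,0],
    [0,0,6.5,0,0],
    [0,0,6.5,0,0],
    [0,0,6.5,0,0],
  ],
)

```text
t: 31.5
position: [495.8, 151.4, 246.3]
orientation: [1.0, -0.018, -0.0, 0.0]
force: [-1.0, -2.5, -2.1]
gripper_width: 11.6
grasp_force: 60.8
```

```bash
python3 d.py
python3 - <<'E'
from h import *
s=viewer.capture("scene"); t=viewer.capture("top")
cv2.imwrite("pics/m2.png",np.hstack([crop("top",t,150,160,100,120,4),crop("scene",s,290,70,100,120,4)]))
E
```

```text
t 31.5 tcp [495.8 151.4 246.3] yaw -2.0 w 11.6 F [-1.  -2.5 -2.1] q [ 0.39  0.35 -0.9   1.86  0.31  1.08 -2.23]
```

View pics/m2.png

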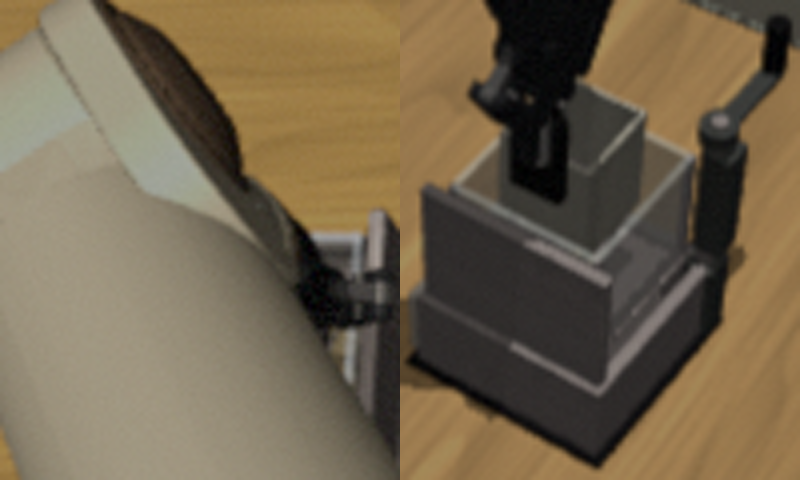

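The scene half shows the cup standing in the chute with its tab side on the +y wall. I give it a short shake and lift it out slowly.

Emit:
jog_arm(
  increments=[
    [0.3,0,0.2,0,0],
    [-0.3,0,0.2,0,0],
    [0.3,0,0.2,0,0],
    [-0.3,0,0.2,0,0],
    [0,0,0,0,0],
    [0,0,-0.5,0,0],
    [0,0,-1,0,0],
    [0,0,-1.5,0,0],
    [0,0,-2,0,0],
    [0,0,-2.5,0,0],
    [0,0,-3,0,0],
    [0,0,-4,0,0],
    [0,0,-5,0,0],
    [0,0,-6.2,0,0],
    [0,0,-7,0,0],
    [0,0,-7,0,0],
    [0,0,-7,0,0],
  ],
)

```text
t: 33.02
position: [496.2, 152.0, 317.0]
orientation: [1.0, -0.017, 0.001, -0.0]
force: [1.1, -0.3, -2.7]
gripper_width: 11.2
grasp_force: 60.9
```

```bash
python3 d.py 560 -99 310 8.4;  python3 - <<'E'
from h import *
s=viewer.capture("scene")
cv2.imwrite("pics/m3.png",crop("scene",s,290,60,110,120,4))
E
```

```text
t 33.0 tcp [496.2 152.  317. ] yaw -2.0 w 11.2 F [ 1.1 -0.3 -2.7] q [ 0.44  0.27 -0.93  1.78  0.23  1.21 -2.17]
[7.25, 24.86, 0.7, -10.4]
```

View pics/m3.png

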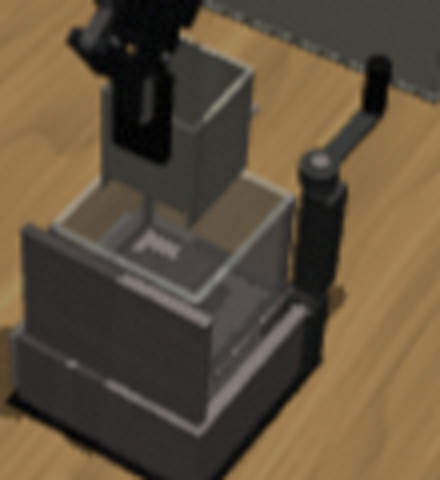

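Emit:
jog_arm(
  increments=[
    [0.2,0.6,0,0,0],
    [0.5,1.8,0,-0.5,0],
    [1,3.5,0,-1,0],
    [1.6,5.6,0,-2,0],
    [2.3,7.8,0,-3,0],
    [3,10.2,0,-4,0],
    [3.7,12.6,0,-5,0],
    [4.4,15,0,-6,0],
    [5.1,17.4,0,-7,0],
    [5.8,19.8,0,-8,0],
    [6.4,22,0,-9,0],
    [6.9,23.7,0.3,-10,0],
    [7.25,24.6,0.7,-10.4,0],
    [7.25,24.86,0.7,-10.4,0],
    [7.25,24.86,0.7,-10.4,0],
    [7.25,24.86,0.7,-10.4,0],
  ],
)

```text
t: 34.4
position: [559.3, -97.6, 309.1]
orientation: [0.997, 0.074, -0.0, -0.001]
force: [1.2, 0.3, -3.2]
gripper_width: 10.9
grasp_force: 60.8
```

```bash
python3 d.py 560 -99 130 8.4 560 -99 110 8.4;  python3 - <<'E'
from h import *
s=viewer.capture("scene");t=viewer.capture("top")
cv2.imwrite("pics/m4.png",np.vstack([np.hstack([crop("scene",s,270,60,130,100,3),crop("top",t,170,205,130,100,3)]),cv2.copyMakeBorder(crop("scene",s,230,110,260,100,3),0,0,0,0,0)]))
E
```

```text
t 34.4 tcp [559.3 -97.6 309.1] yaw 8.5 w 10.9 F [ 1.2  0.3 -3.2] q [ 0.79  0.37 -0.85  1.67  0.29  1.23 -1.54]
[0.04, 0.15, 17.91, 0.07]
[0.04, 0.15, 19.91, 0.07]
```

View pics/m4.png

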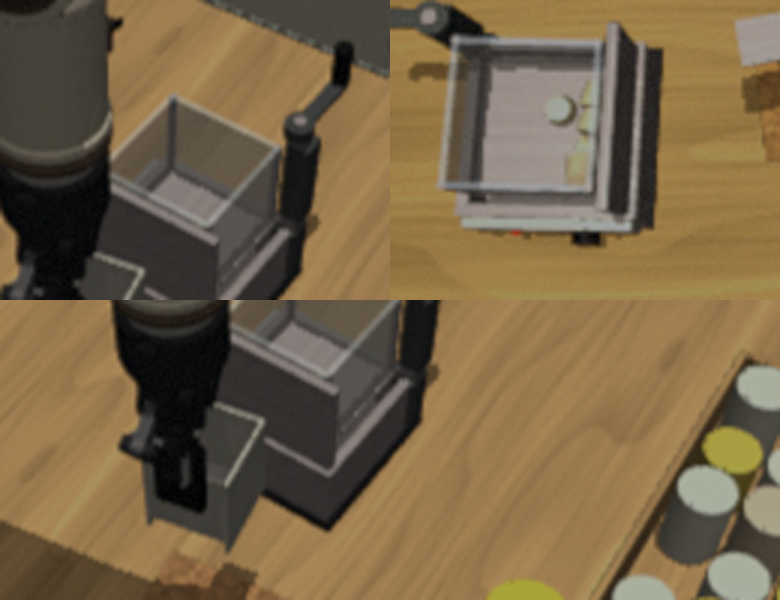

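In the top crop the wax lies on the closed gate at the chute's -y side, at (558,109), (585,97), (585,118) and (577,165). Next I set the cup down and check that it is empty.

Emit:
jog_arm(
  increments=[
    [0,0.1,1,0,0],
    [0,0.1,3,0,0],
    [0,0.1,5.5,0,0],
    [0,0.1,8,0,0],
    [0,0.1,10.5,0,0],
    [0,0.1,13,0,0],
    [0,0.1,15.5,0,0],
    [0,0.1,17.5,0,0],
    [0,0.1,18.6,0,0],
    [0,0.1,19.2,0,0],
    [0,0.1,19.6,0,0],
    [0,0.1,19.85,0,0],
    [0,0.1,19.95,0,0],
    [0,0.1,19.95,0,0],
    [0,0.1,19.95,0,0],
    [0,0.1,19.95,0,0],
  ],
)

```text
t: 35.83
position: [560.3, -100.3, 110.6]
orientation: [0.997, 0.073, 0.001, 0.0]
force: [0.7, 0.7, -2.6]
gripper_width: 11.0
grasp_force: 60.8
```

```bash
python3 d.py
```

```text
t 35.8 tcp [ 560.3 -100.3  110.6] yaw 8.4 w 11.0 F [ 0.7  0.7 -2.6] q [ 0.68  0.6  -0.71  1.85  0.5   0.88 -1.71]
```

Emit:
jog_arm(
  increments=[
    [0,0,0.1,0,0],
    [0,0,0.2,0,0],
    [0,0,0.2,0,0],
    [0,0,0.2,0,0.25],
    [0,0,0.2,0,0.4],
    [0,0,0.2,0,0.45],
    [0,0,0.2,0,0.45],
    [0,0,0.2,0,0.45],
    [0,0,-1,0,0.45],
    [0,0,-3,0,0.45],
    [0,0,-6,0,0.45],
    [0,0,-9.5,0,0.45],
    [0,0,-13,0,0.4],
    [0,0,-16.5,0,0.35],
    [0,0,-18,0,0.35],
    [0,0,-18,0,0.35],
  ],
)

```text
t: 37.17
position: [562.4, -99.7, 295.4]
orientation: [0.997, 0.073, 0.004, 0.001]
force: [0.3, 0.1, -0.0]
gripper_width: 30.0
grasp_force: 0.0
```

```bash
python3 d.py 572 331 290 40 572 331 222 40
python3 - <<'E'
from h import *
s=viewer.capture("scene");
b=crop("scene",s,260,170,90,90,4); cv2.imwrite("pics/tmp.png",b)
# cup interior: ivory pixels around the projected cup floor/opening
for n in("scene",):
    h=cv2.cvtColor(s,cv2.COLOR_RGB2HSV); poly=np.array([proj(n,[553.4+32*i,-59.8+32*j,91]) for i,j in((1,1),(1,-1),(-1,-1),(-1,1))]).astype(int)
    m=np.zeros(s.shape[:2],'uint8'); cv2.fillConvexPoly(m,poly,1); m=m>0
    print(n,m.sum(),"sat",np.percentile(h[...,1][m],[5,50,90,98]),"val",np.percentile(h[...,2][m],[5,50,90,98]))
E
```

```text
t 37.2 tcp [562.4 -99.7 295.4] yaw 8.4 w 30.0 F [ 0.3  0.1 -0. ] q [ 0.79  0.38 -0.84  1.69  0.31  1.2  -1.56]
[7.26, -42.46, 0.54, -31.58]
[7.26, -42.46, 7.34, -31.58]
scene 536 sat [ 20.   29.   57.  110.2] val [  8.   62.   82.  128.3]
```

Emit:
jog_arm(
  increments=[
    [0.3,-2,0,-4,0.35],
    [0.8,-5,0,-9,0.35],
    [1.4,-8.2,0,-14,0.35],
    [2,-11.4,0,-19,0.35],
    [2.5,-14.6,0,-24,0.35],
    [3,-17.8,0,-29,0.35],
    [3.6,-21,0,-34,0.35],
    [4.1,-24.2,0,-39,0.35],
    [4.7,-27.4,0,-44,0.35],
    [5.2,-30.6,0,-49,0.35],
    [5.8,-33.8,0,-54,0.35],
    [6.3,-37,0,-59,0.35],
    [6.9,-40,0.3,-64,0.35],
    [7.26,-42.2,0.5,-69,0.35],
    [7.26,-42.46,0.5,-74,0.35],
    [7.26,-42.46,0.5,-79.6,0.35],
    [7.26,-42.46,0.5,-79.6,0.35],
    [7.26,-42.46,0.5,-79.6,0.35],
    [7.26,-42.46,0.5,-79.6,0.35],
  ],
)

```text
t: 38.8
position: [569.5, 329.8, 284.0]
orientation: [0.72, 0.693, -0.001, -0.0]
force: [0.3, -0.0, 0.4]
gripper_width: 29.7
grasp_force: 0.0
```

```bash
python3 d.py 572 331 290 88 572 331 222 88
python3 - <<'E'
from h import *
for n in("scene","top"):
    s=viewer.capture(n)
    if n=="top": T=s
    h=cv2.cvtColor(s,cv2.COLOR_RGB2HSV)
    for z in (91,):
        poly=np.array([proj(n,[553.4+30*i,-59.8+30*j,z]) for i,j in((1,1),(1,-1),(-1,-1),(-1,1))]).astype(int)
        m=np.zeros(s.shape[:2],'uint8'); cv2.fillConvexPoly(m,poly,1); m=m>0
        print(n,"yellowish",(m&(h[...,0]>15)&(h[...,0]<40)&(h[...,1]>30)&(h[...,2]>100)).sum(),"of",m.sum(),np.percentile(h[...,1][m],[50,95]))
S=viewer.capture("scene")
cv2.imwrite("pics/m5.png",np.vstack([np.hstack([crop("top",T,280,190,80,65,5),crop("scene",S,260,180,80,65,5)]),np.hstack([crop("top",T,170,190,100,65,4),crop("scene",S,330,40,100,65,4)])]))
E
```

```text
t 38.8 tcp [569.5 329.8 284. ] yaw 87.8 w 29.7 F [ 0.3 -0.   0.4] q [ 0.12  0.69 -1.1   1.47  0.62  1.36 -1.05]
[0.13, 0.24, -0.6, -0.19]
[0.13, 0.24, 6.2, -0.19]
scene yellowish 25 of 471 [31. 51.]
top yellowish 10 of 552 [24. 51.]
```

View pics/m5.png

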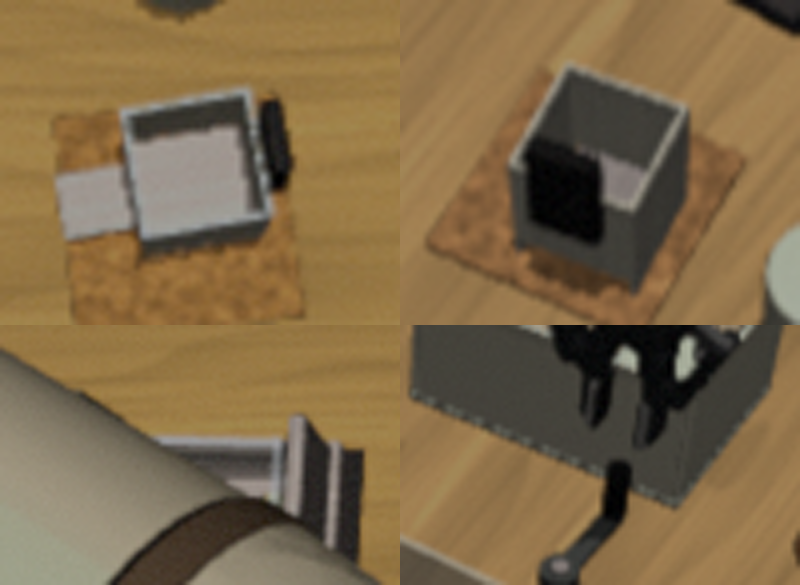

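The cup is empty, shut and upright on its mat (upper crops). In the lower right crop the fingers straddle the knob at (618,490).

Emit:
jog_arm(
  increments=[
    [0.1,0.25,1,0,0.35],
    [0.1,0.25,2,0,0.35],
    [0.1,0.25,3,0,0.35],
    [0.1,0.25,4,0,0.35],
    [0.1,0.25,5,0,0.35],
    [0.1,0.25,6,0,0.35],
    [0.1,0.25,6.2,0,0.35],
    [0.1,0.25,6.2,0,0.35],
  ],
)

```text
t: 39.62
position: [571.7, 331.0, 221.4]
orientation: [0.719, 0.695, -0.001, -0.0]
force: [0.5, 0.7, -0.2]
gripper_width: 29.8
grasp_force: 0.0
```

Emit:
jog_arm(
  increments=[
    [-0.03,0.6,0,5,0.3],
    [-0.11,1.22,0,10,0.3],
    [-0.3,2.05,0,17,0.3],
    [-0.6,2.85,0,24,0.3],
    [-1,3.6,0,31,0.3],
    [-1.49,4.31,0,38,0.3],
    [-2.05,4.95,0,45,0.3],
    [-2.69,5.52,0,52,0.3],
    [-3.4,6,0,59,0.3],
    [-4.16,6.4,0,66,0.3],
    [-4.95,6.69,0,70,0.3],
    [-5.8,6.9,0,74,0.3],
    [-6.4,6.97,0,78,0.3],
    [-7,7,0,80,0.3],
    [-7.3,7,0,80,0.3],
    [-7.6,7,0,80,0.3],
    [-7.6,7,0,80,0.3],
    [-7.6,7,0,80,0.3],
  ],
)

```text
t: 41.12
position: [639.2, 253.4, 223.1]
orientation: [0.998, 0.07, 0.0, -0.0]
force: [-0.0, 1.8, 1.5]
gripper_width: 25.7
grasp_force: 0.8
```

```bash
python3 d.py
```

```text
t 41.1 tcp [639.2 253.4 223.1] yaw 8.1 w 25.7 F [-0.   1.8  1.5] q [ 0.07  0.66 -0.75  1.46  0.47  1.2  -2.18]
```

Emit:
jog_arm(
  increments=[
    [0,0.2,0,0,0.3],
    [0,0.4,0,0,0.3],
    [0,0.6,0,0,0.3],
    [0,0.6,0,0,0.3],
    [0,0.6,0,0,0.3],
    [0,0.6,0,0,0.3],
  ],
)

```text
t: 41.62
position: [639.3, 253.2, 223.1]
orientation: [0.997, 0.072, 0.001, -0.004]
force: [2.6, 12.6, -4.1]
gripper_width: 25.9
grasp_force: 6.0
```

```bash
python3 d.py
python3 - <<'E'
from h import *
s=viewer.capture("scene");t=viewer.capture("top")
cv2.imwrite("pics/m6.png",np.hstack([crop("scene",s,290,50,130,130,3),crop("top",t,150,180,130,130,3)]))
E
```

```text
t 41.6 tcp [639.3 253.2 223.1] yaw 8.3 w 25.9 F [ 2.6 12.6 -4.1] q [ 0.07  0.66 -0.76  1.46  0.46  1.2  -2.17]
```

View pics/m6.png

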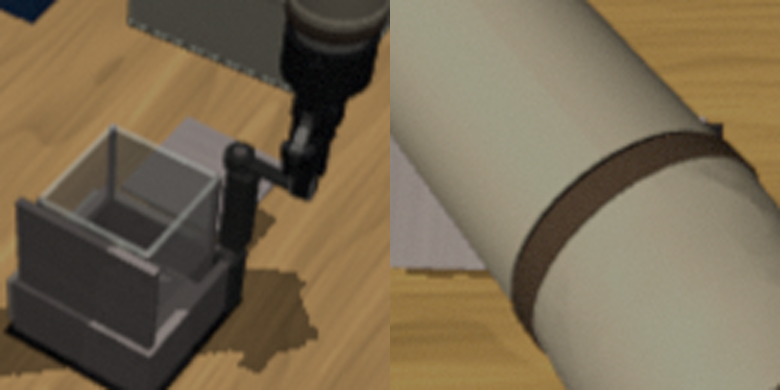

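The gate is at its open stop (12.6 N), with the plate clear on the +y side and no wax left in the visible part of the chute. I work out the closing arc.

Run:
```python
import numpy as np
p=np.array([640,248.]);psi=np.radians(8.2);c,s=np.cos(psi),np.sin(psi)
for th in list(range(0,85,7))+[88,91,94]:
    q=np.array([569.5,261])+70*np.array([np.cos(np.radians(th)),np.sin(np.radians(th))])-p
    print(np.round([(c*q[0]+s*q[1])/10,(s*q[0]-c*q[1])/10,0,-th*80/90,0.3],1).tolist(),end=", ")
```

```text
[0.1, -1.3, 0.0, 0.0, 0.3], [0.2, -2.1, 0.0, -6.2, 0.3], [0.2, -3.0, 0.0, -12.4, 0.3], [0.0, -3.8, 0.0, -18.7, 0.3], [-0.2, -4.7, 0.0, -24.9, 0.3], [-0.5, -5.4, 0.0, -31.1, 0.3], [-1.0, -6.2, 0.0, -37.3, 0.3], [-1.5, -6.9, 0.0, -43.6, 0.3], [-2.1, -7.5, 0.0, -49.8, 0.3], [-2.8, -8.0, 0.0, -56.0, 0.3], [-3.5, -8.5, 0.0, -62.2, 0.3], [-4.3, -8.8, 0.0, -68.4, 0.3], [-5.1, -9.1, 0.0, -74.7, 0.3], [-5.6, -9.2, 0.0, -78.2, 0.3], [-5.9, -9.2, 0.0, -80.9, 0.3], [-6.3, -9.3, 0.0, -83.6, 0.3],
```

Emit:
jog_arm(
  increments=[
    [0.1,-0.6,0,0,0.3],
    [0.1,-1.3,0,0,0.3],
    [0.2,-2.1,0,-6.2,0.3],
    [0.2,-3,0,-12.4,0.3],
    [0,-3.8,0,-18.7,0.3],
    [-0.2,-4.7,0,-24.9,0.3],
    [-0.5,-5.4,0,-31.1,0.3],
    [-1,-6.2,0,-37.3,0.3],
    [-1.5,-6.9,0,-43.6,0.3],
    [-2.1,-7.5,0,-49.8,0.3],
    [-2.8,-8,0,-56,0.3],
    [-3.5,-8.5,0,-62.2,0.3],
    [-4.3,-8.8,0,-68.4,0.3],
    [-5.1,-9.1,0,-74.7,0.3],
    [-5.6,-9.2,0,-78.2,0.3],
    [-5.9,-9.2,0,-80.9,0.3],
    [-6.3,-9.3,0,-82,0.3],
    [-6.3,-9.3,0,-82,0.3],
    [-6.3,-9.3,0,-82,0.3],
  ],
)

```text
t: 43.3
position: [568.4, 329.6, 222.7]
orientation: [0.708, 0.706, 0.002, 0.002]
force: [9.6, 2.8, -4.1]
gripper_width: 25.9
grasp_force: 4.4
```

```bash
python3 d.py 560 332 223 90
```

```text
t 43.3 tcp [568.4 329.6 222.7] yaw 89.8 w 25.9 F [ 9.6  2.8 -4.1] q [ 0.12  0.74 -1.07  1.54  0.67  1.26 -1.06]
[0.24, -0.84, -0.03, -0.17]
```

Emit:
jog_arm(
  increments=[
    [0,0.4,0,0,0.4],
    [0,0.4,0,0,0.4],
    [0,0.4,-2,0,0.4],
    [0,0.4,-4.5,0,0.4],
    [0,0.4,-7,0,0.4],
    [-3,0,-8,0,0.4],
    [-6.5,0,-8,0,0.4],
    [-10,0,-8,0,0.4],
    [-13.5,-1,-8,0,0.4],
    [-17,-2,-8,0,0.4],
    [-20.5,-3,-8,0,0.4],
    [-24,-4,-8,0,0.4],
    [-27.5,-5,-8,0,0.4],
    [-31,-6,-8,0,0.4],
    [-34.5,-7,-8,0,0.4],
    [-38,-8,-8,0,0.4],
    [-41.5,-9,-8,0,0.4],
    [-45,-9,-8,0,0.4],
    [-48.5,-9,-8,0,0.4],
    [-52,-9,-8,0,0.4],
  ],
)

```text
t: 44.97
position: [473.7, -191.6, 302.8]
orientation: [0.707, 0.707, -0.001, -0.0]
force: [1.0, 0.2, 0.2]
gripper_width: 34.3
grasp_force: 0.0
```

Emit:
jog_arm(
  increments=[
    [-3.5,0,0,0,0.4],
    [-7,0,0,0,0.4],
    [-7,0,0,0,0.4],
    [-7,0,0,0,0.4],
  ],
)

```text
t: 45.3
position: [473.9, -261.9, 302.0]
orientation: [0.709, 0.705, -0.0, -0.001]
force: [-1.0, 0.3, -0.2]
gripper_width: 34.4
grasp_force: 0.0
```

```bash
python3 d.py
python3 - <<'E'
from h import *
t=viewer.capture("top"); h=cv2.cvtColor(t,cv2.COLOR_RGB2HSV).astype(int)
old=cv2.imread("pics/m4.png")[0:300,390:780] # wax in chute, x3
o=cv2.cvtColor(cv2.resize(old,(130,100),interpolation=cv2.INTER_AREA),cv2.COLOR_BGR2HSV).astype(int)
n=h[205:305,170:300]
iv=lambda q:(q[...,0]>15)&(q[...,0]<45)&(q[...,1]>25)&(q[...,1]<110)&(q[...,2]>120)
sl=np.s_[14:62,25:68]
print("ivory in chute: before",iv(o)[sl].sum(),"now",iv(n)[sl].sum())
# knob: dark pixel centroid near the expected closed place / handle direction
u=proj("top",[572,331,245]); x,y=u.astype(int); w=h[y-10:y+11,x-10:x+11,2]<45; yy,xx=np.nonzero(w)
print("knob px",xx.mean()+x-10,yy.mean()+y-10,"expected",u,len(xx)); 
print("knob world ~",plane("top",xx.mean()+x-10,yy.mean()+y-10,228))
E
```

```text
t 45.3 tcp [ 473.9 -261.9  302. ] yaw 89.7 w 34.4 F [-1.   0.3 -0.2] q [ 1.44  0.55 -1.34  1.74  0.56  1.31 -0.03]
ivory in chute: before 206 now 3
knob px 150.27027027027026 208.17567567567568 expected [146.33512922 206.63043359] 74
knob world ~ [572.0010917  329.26254353 228.        ]
```

Run:
```python
from h import *
wax(11)
print(job.hand_in())
```

```text
scene [([388.1, -137.5], 124), ([739.4, -287.1], 22), ([730.5, -324.9], 319)]
top [([731.8, -325.0], 166), ([603.5, -61.9], 45), ([584.9, 212.4], 69), ([555.7, -57.2], 397), ([546.4, -1.7], 164), ([469.4, 130.9], 48), ([393.4, -142.6], 167)]
the job is handed in; nothing more can be done
None
```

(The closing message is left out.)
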